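Load the index wheel and fill the feed crate

ROBOT

A 6-joint arm with a two-finger parallel gripper is mounted at the origin on the work surface. World frame = base frame: x ahead of the robot, y to its left, z up, the work surface at z = 0. Lengths are in m, angles in rad, forces in N, time in s.
With the tool pointing down it reaches from about 0.35 to 0.975 m from the base axis. Payload 17.4 kg.
Tool frame: the origin (TCP) lies between the finger pads; the fingertips stand 19 mm ahead of it and the grasp point (between the pads) is the TCP (nose_length is the z of the fingertips in the tool frame, in m); z points along the fingers, y is the line along which they close (so a half turn about z gives the same grasp; the last joint's range is limited). The gripper opens to 85 mm and grips with 20 to 120 N. Pads are 22 mm wide; open, the fingers measure 114 mm over their backs; the gripper's body (76 mm by 85 mm) begins 54 mm behind the grasp point. The pads swing forward as they close: fully open they stand 13 mm farther back than shut.
Start: joints at [-1.36, 0.116, 1.442, -0, 1.584, -0.038], TCP at [0.166, -0.654, 0.25] pointing down, gripper open.
Joint ranges: [-2.83, 2.83], [-0.83, 2.19], [0.07, 2.5], [-1.14, 4.28], [0.01, 3], [-2.97, 2.97]. Speed limits (rad/s): [1.89, 1.89, 2.22, 3.14, 3.14, 3.14].

INTERFACE

Orientations are given as [roll, pitch, yaw] about the fixed x, y, z axes, in that order (R = Rz(yaw) Ry(pitch) Rx(roll)).
In Python, from cell import * gives the robot as it stands.
- The arm moves only by the tool carry_out, never from a script. Its argument "rows" is a list of rows, each a list of 7 numbers: the shift along the tool's x, y, z in cm, then the turn, a rotation vector about the tool's x, y, z in rad, then the opening, from 0 (shut) to 1 (fully open). A call has 1 to 20 rows; each row shifts and turns the commanded pose from where the row before left it, along the tool's axes as they then stand; what a row does not reach is not made up. A row lasts 1/12 s, in which the tool goes at most 41.7 mm and 7.16 degrees, less where a joint would pass 70% of its speed; a pose out of reach is approached as far as the arm can. A call with a gripper value outside its range is refused whole. The fingers move at their own pace and stop on an object; "squeeze" is the grip in N (left out, the last holds). Time passes only in rows, so rows that do not move let the fingers close. It gives the time, the measured TCP pose, the force, the opening and the grip force at its end, in the units of the state.
- get_state(): the state, without advancing time (a new reading comes with each control period).
- grab_frame(name): name is "side" or "top"; returns the picture (480x640x3 uint8, blue, green, red); there is no depth.
- calibration(name): a dict with "K" (3x3 intrinsics, pixels), "T" (4x4, takes a point from camera to world coordinates). Camera axes: x right, y down, z forward; pixel columns grow to the right and rows downward; lengths in m; the calibration is good to about 2 mm. A picture is of the moment at which its call begins. calibration takes no time and is no camera call.
- job_done(): hands the job in; it is judged then, once.
The state is a dict: "time_s": time; "joint_pos": joint angles; "qvel": joint speeds; "joint_efforts": joint torques, N m; "tool_pos": TCP position; "ee_rot": TCP orientation; "wrist_force": force on the tool from outside, world axes, zero at the start; "torque": the same for the moment, N m; "width": opening from 0.0 (shut) to 1.0 (fully open); "grip_force": force on a finger pad.
Only numpy, scipy, OpenCV 4.12 (cv2) and the standard library are available. Lean on these libraries where they do the work, as an engineer would, in place of code of your own. Each camera call takes 0.05 s, during which the arm holds its last target. There are 200 camera calls.

TASK

Get the engraving bench ready for the next batch: spin the index wheel until its red-marked die nest is straight up and level, and lay the plaque blank flat and fully home in the nest. Pack every turning blank on the bench, the way up it stands now, into the red feed crate so that nothing sticks up above the rim. When all of that is done, slide the gauge bar from its parking end right across the crate to its stop at the other end, to prove nothing protrudes, and leave it there; do not disturb the glue bottle, the tin or the hammer.

Things in the scene. Friction and masses are not known exactly. Their poses are not given: they have to be found in the camera images.
- fixture: Blue bench fixture screwed down, base plate 300 x 130 x 12 mm. Origin: centre of its underside. Its x axis runs along the wheel's level shaft, which lies 115 mm above the bench; the handwheel is at the -x end (towards the robot). Bearing pedestals, 26 mm thick, at x = -85 and +85 mm reach 141 mm above the bench.
- wheel (a joint): Angle (rad) of the shaft with handwheel and die nest, turning freely all round but stiffly (0.35 N m of friction, stays where left). 0 or +-6.28: nest and red mark straight up; 3.14: straight down. Positive turns the top towards the fixture's -y side.
- handwheel (a point): Centre of the handwheel on the shaft, 125 mm from the nest along the shaft towards the robot. The handwheel is an aluminium disc of radius 90 mm, 24 mm thick, upright, its flat faces square to the shaft; it can be gripped across its thickness at the rim from above and carried round. A red stripe on its rim is in line with the nest.
- nest (a point): Centre of the die nest's floor, 62 mm out from the shaft axis. Dark tray with red walls: cavity 95 mm along x (the shaft) by 65 mm along y, opening along its own z; walls 10 mm high and thick. The two long walls have a 44 mm gap in the middle for fingers; the floor plate (115 x 85 mm) goes on below the gaps. A dark counterweight block hangs on the other side.
- plaque: Plaque blank: brown wood slab 90 x 60 x 28 mm (x, y, z) with a paler panel on top. Origin: centre of the underside; x along the 90 mm length, z up. Either way round fits the nest.
- crate: Red feed crate fixed to the bench, 146 mm (x) by 372 mm (y, from -194 to +178), rim 68 mm high; side walls 8 mm. Origin: on its underside, centred in x. Open inside over 130 mm in x (-65 to +65) and from y = -134 to +138 mm: deep bay at the -y side, shallow bay with a plywood step at the +y side, no wall between. Solid ends at rim height: 60 mm at -y (gauge bar parks there) and 40 mm at +y.
- rim (a point): Point above the crate's origin (x = 0, y = 0 of crate) at rim height, 68 mm above the bench; crate axes.
- deep_bay (a point): Centre of the floor of the deep bay: 130 (x) by 110 (y) mm, 62 mm below the rim; room for two blanks side by side along y, each lying with its 64 mm length along x. Crate axes.
- shallow_bay (a point): Centre of the plywood floor of the shallow bay: 130 (x) by 162 (y) mm, 34 mm below the rim; room for three blanks side by side along y, each with its 64 mm length along x. Crate axes.
- gauge (a joint): Position (m) of the gauge bar along the crate's +y: near 0 parked over the -y end, 0.326 at its stop over the +y end. Slides with about 2 N of friction.
- gauge_grip (a point): Top centre of the black grip block of the gauge bar: block 44 mm (crate x) by 24 mm (crate y), its top 34.5 mm above the rim. The aluminium bar under it spans the crate, 24 mm wide, from 2.5 to 14.5 mm above the rim.
- low1: Low turning blank: pale wood block 64 x 46 x 28 mm (length x width x height) with green waxed ends. Origin: centre of the underside; x along the 64 mm length, z up. May be absent. Goes into the crate the same way up as it stands on the bench.
- low2: Low turning blank: pale wood block 64 x 46 x 28 mm (length x width x height) with green waxed ends. Origin: centre of the underside; x along the 64 mm length, z up. May be absent. Goes into the crate the same way up as it stands on the bench.
- low3: Low turning blank: pale wood block 64 x 46 x 28 mm (length x width x height) with green waxed ends. Origin: centre of the underside; x along the 64 mm length, z up. May be absent. Goes into the crate the same way up as it stands on the bench.
- tall1: Tall turning blank: dark wood block 64 x 46 x 56 mm (length x width x height) with yellow waxed ends, too tall for the shallow bay. Origin: centre of the underside; x along the 64 mm length, z up. May be absent. Goes into the crate the same way up as it stands on the bench.
- tall2: Tall turning blank: dark wood block 64 x 46 x 56 mm (length x width x height) with yellow waxed ends, too tall for the shallow bay. Origin: centre of the underside; x along the 64 mm length, z up. May be absent. Goes into the crate the same way up as it stands on the bench.
- glue: White glue bottle with orange cap, 60 mm across, 150 mm tall, standing; leave alone. Origin: centre of its underside.
- tin: Steel tin, 84 mm across, 90 mm tall, standing; leave alone. Origin: centre of its underside.
- hammer: Hammer lying on the bench; leave alone. Its x axis runs along the handle.
There are look-alikes about, which are no part of the job. Leave any orange look-alike of the low3 alone.

How it is judged:
By the outcome, as a careful person would: the job done as asked, in the order asked, and still so for the second after the job is handed in, with the robot touching nothing.
Of low1, low2, low3, tall1, tall2 only 3 to 5 are there at a start; the rules pass over those that are not, and their reading is None.
At some moment in a run one of tall1, tall2, low1, low2, low3, plaque may be knocked a few centimetres aside while the robot is not near it.
It also fails if it takes over 210 s, if anything falls off the work surface, if the arm or the gripper's body presses on something with over 40 N, if the wrist force passes 120 N, or if a joint passes its speed limit or range.

## Working session

There is one attempt and no reset: what is moved stays moved. The work goes in short steps, Python scripts to look and compute and a tool call to move; the robot and the scene stay as the last step left them, time stands still between calls to the robot, and variables do not carry over. Pictures are saved under pics/ and viewed, at most 18 in all, crops included, and the job is handed in when it is done.

Besides the shell and the picture viewer there is one more tool, called in YAML: its name, and indented under it one key for each argument. carry_out: Moves the arm, as the interface text tells. Its arguments: {"type":"object","properties":{"rows":{"type":"array","items":{"type":"array","items":{"type":"number"}}},"squeeze":{"type":"number"}},"required":["rows"]}

```bash
ls; mkdir -p pics; python3 - <<'E'
from cell import *
import cv2
for n in("side","top"):
    cv2.imwrite(f"pics/{n}0.png",grab_frame(n)); c=calibration(n); print(n,c["K"],c["T"])
print(get_state())
E
```

```text
pics
side [[450.03578468   0.         314.55153897]
 [  0.         450.03578468 236.68478931]
 [  0.           0.           1.        ]] [[-9.85223936e-01 -1.22849485e-01  1.19339011e-01  3.58566605e-01]
 [-1.71271104e-01  7.06411959e-01 -6.86766593e-01  7.60518873e-01]
 [ 6.64171163e-05 -6.97058210e-01 -7.17014537e-01  9.08590363e-01]
 [ 0.00000000e+00  0.00000000e+00  0.00000000e+00  1.00000000e+00]]
top [[596.09971928   0.         326.39821982]
 [  0.         596.09971928 231.25841728]
 [  0.           0.           1.        ]] [[-0.01613755 -0.9914839   0.12922562  0.27750844]
 [-0.99979025  0.01763102  0.01042138 -0.00529552]
 [-0.01261101 -0.12903034 -0.99156045  1.69369155]
 [ 0.          0.          0.          1.        ]]
{'time_s': 0.1, 'joint_pos': array([-1.35978584e+00,  1.16425241e-01,  1.44220705e+00,  1.83102419e-05,
        1.58399874e+00, -3.78314680e-02]), 'qvel': array([-0.00045066, -0.00022967, -0.00142008, -0.00193439,  0.00023054,
       -0.00156557]), 'joint_efforts': array([ 8.48444370e-05, -7.33668852e+01, -6.33789039e+01, -2.09940907e-05,
        5.16173488e-03,  6.93431275e-05]), 'tool_pos': array([ 0.16618329, -0.65406351,  0.24963927]), 'ee_rot': array([-3.14055571e+00, -5.75697866e-05,  2.48842155e-01]), 'wrist_force': array([-0.17663327, -1.16512753,  0.75021846]), 'torque': array([ 0.02896869,  0.00935192, -0.00340013]), 'grip_force': 0.0, 'width': 0.9990732858510234}
```

View pics/top0.png

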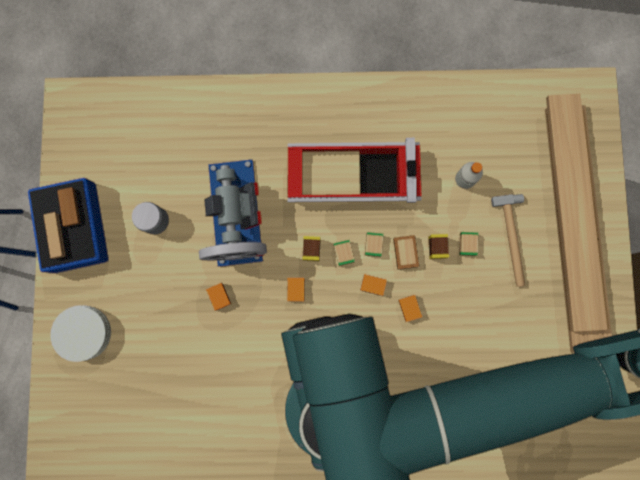

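View pics/side0.png

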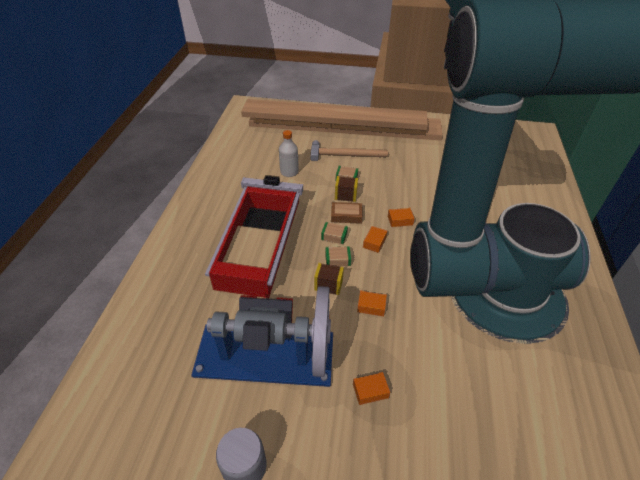

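The top view shows the wheel at (235,205), with the nest's red walls facing image right at (258,190) and (258,217). The crate is at (355,172) with the gauge parked at (411,170).

Candidates:
- **Tall blanks:** dark with yellow ends, at (312,248) and (439,245).
- **Low blanks:** pale with green ends, at (344,253), (374,244) and (469,243).
- **Plaque:** (405,252).
- **Look-alikes to leave alone:** orange blocks at (218,297), (296,290), (373,285) and (410,309), and the box contents at (60,215).

By the description, I take the green-ended and yellow-ended blocks and the brown plaque.

```bash
cat > h.py <<'E'
from cell import *
import cv2, numpy as np
from scipy.spatial.transform import Rotation as R
def ray(n,uv):
    c=calibration(n);d=c["T"][:3,:3]@np.linalg.inv(c["K"])@np.array([*uv,1.]);return c["T"][:3,3],d
def plane(n,uv,z):
    o,d=ray(n,uv);return (o+d*(z-o[2])/d[2])
def pix(n,p):
    c=calibration(n);q=c["K"]@(c["T"][:3,:3].T@(np.asarray(p)-c["T"][:3,3]));return q[:2]/q[2]
def crop(im,x0,y0,x1,y1,k,f): cv2.imwrite(f,cv2.resize(im[y0:y1,x0:x1],None,fx=k,fy=k,interpolation=cv2.INTER_CUBIC))
E
python3 - <<'E'
from h import *
t=cv2.imread("pics/top0.png");s=cv2.imread("pics/side0.png")
a=cv2.resize(t[130:330,195:495],None,fx=2.6,fy=2.6,interpolation=2);cv2.imwrite("pics/c1.png",a)
crop(s,190,150,390,390,2.5,"pics/c2.png")
hsv=cv2.cvtColor(t,cv2.COLOR_BGR2HSV)
for p in [(334,253),(344,244),(312,238),(312,248),(405,238),(405,252),(374,285),(250,120),(258,190),(295,170),(469,234)]: print(p,hsv[p[1],p[0]])
E
```

```text
(334, 253) [ 19  95 123]
(344, 244) [ 19  94 177]
(312, 238) [ 27 176 168]
(312, 248) [ 11 161  90]
(405, 238) [ 14 139 141]
(405, 252) [ 18  96 178]
(374, 285) [ 16 198 178]
(250, 120) [ 20  86 172]
(258, 190) [  9 151 125]
(295, 170) [  1 207 161]
(469, 234) [ 35  97 134]
```

View pics/c1.png

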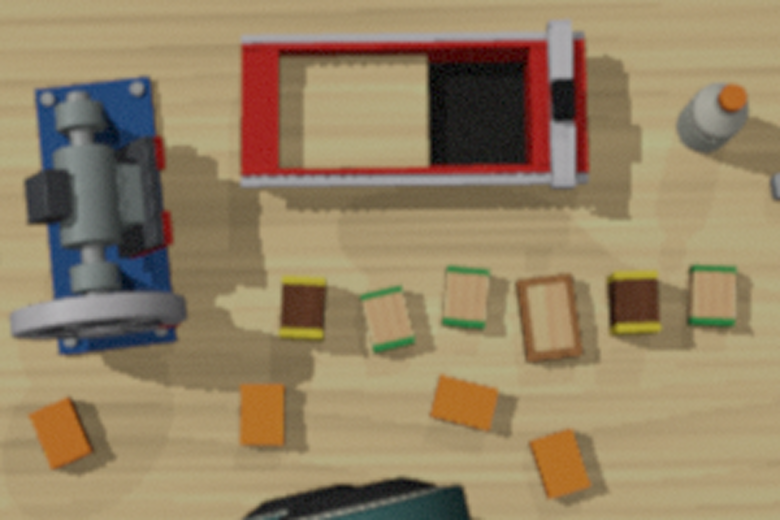

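View pics/c2.png

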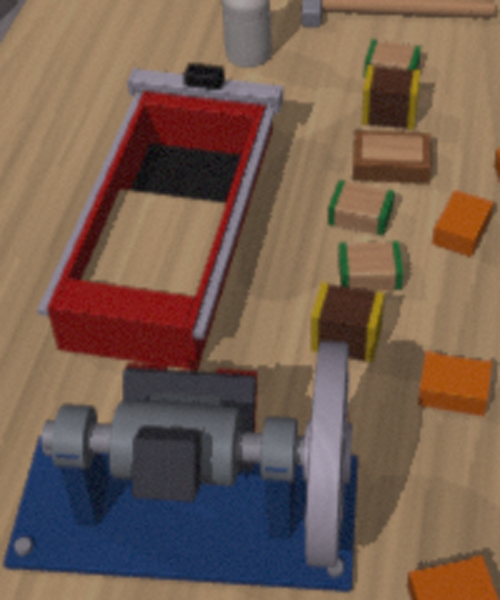

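```bash
cat >> h.py <<'E'
def hullc(m,minA=15,join=0):
    "list of contour clusters -> (center, hull)"
    if join: m=cv2.morphologyEx(m,cv2.MORPH_CLOSE,np.ones((join,join),np.uint8))
    cs,_=cv2.findContours(m,cv2.RETR_EXTERNAL,cv2.CHAIN_APPROX_NONE);out=[]
    for c in cs:
        if cv2.contourArea(c)>minA: out.append(cv2.convexHull(c)[:,0].astype(float))
    return out
def cen(h):
    m=cv2.moments(h.astype(np.float32).reshape(-1,1,2));return np.array([m["m10"],m["m01"]])/m["m00"]
def blocks(im,n,roi,verbose=1):
    "green/yellow end pairs -> centre & yaw of blocks; roi (x0,y0,x1,y1)"
    hsv=cv2.cvtColor(im,cv2.COLOR_BGR2HSV);M=np.zeros(im.shape[:2],np.uint8);M[roi[1]:roi[3],roi[0]:roi[2]]=255
    res=[]
    for nm,lo,hi,h in(("low",(36,90,40),(90,255,255),.028),("tall",(23,150,60),(35,255,255),.056)):
        m=cv2.inRange(hsv,lo,hi)&M
        k=[c for c in hullc(m,6)];used=set()
        C=[cen(c) for c in k]
        for i in range(len(k)):
            for j in range(i+1,len(k)):
                if i in used or j in used: continue
                a,b=plane(n,C[i],h/2),plane(n,C[j],h/2);d=np.linalg.norm(a-b)
                if .045<d<.072:
                    used|={i,j};H=cv2.convexHull(np.vstack([k[i],k[j]]).astype(np.float32))[:,0]
                    p=plane(n,cen(H),h/2);v=(a-b) if a[0]>b[0] else b-a
                    res.append((nm,p[:2],np.arctan2(v[1],v[0]),d))
    return res
def plaque(im,n,roi,h=.028,z0=0.):
    hsv=cv2.cvtColor(im,cv2.COLOR_BGR2HSV);M=np.zeros(im.shape[:2],np.uint8);M[roi[1]:roi[3],roi[0]:roi[2]]=255
    m=cv2.inRange(hsv,(5,115,50),(17,190,175))&M
    c=max(hullc(m,20,3),key=lambda h:cv2.contourArea(h.astype(np.float32)))
    P=np.array([plane(n,q,z0+h/2)[:2] for q in c],np.float32);r=cv2.minAreaRect(P)
    b=cv2.boxPoints(r);e=b[1]-b[0];f=b[2]-b[1];v=e if np.linalg.norm(e)>np.linalg.norm(f) else f
    v=v if v[0]>0 else -v
    return plane(n,cen(c),z0+h/2)[:2],np.arctan2(v[1],v[0]),r[1]
E
python3 - <<'E'
from h import *
np.set_printoptions(precision=4,suppress=True)
t=cv2.imread("pics/top0.png");s=cv2.imread("pics/side0.png")
for b in blocks(t,"top",(295,225,490,275)): print("top",b)
for b in blocks(s,"side",(300,160,390,300)): print("side",b)
print(plaque(t,"top",(388,230,424,275)));print(plaque(s,"side",(325,195,370,226)))
# fixture base
hsv=cv2.cvtColor(t,cv2.COLOR_BGR2HSV);m=cv2.inRange(hsv,(100,120,40),(125,255,255));m[:,:195]=0;m[:,280:]=0
hh=np.vstack(hullc(m,8));P=np.array([plane("top",q,.012)[:2] for q in hh],np.float32);r=cv2.minAreaRect(P);print("fix",r,cv2.boxPoints(r))
m=cv2.inRange(hsv,(0,170,60),(6,255,255))|cv2.inRange(hsv,(174,170,60),(180,255,255));m[:,:280]=0;m[:,430:]=0;m[:130]=0;m[210:]=0
hh=np.vstack(hullc(m,8));
P=np.array([plane("top",q,.068)[:2] for q in hh],np.float32);r=cv2.minAreaRect(P);print("crate red",r,cv2.boxPoints(r))
# nest upper edge
for z in(.09,.105,.12,.135,.15):print(z,[plane("side",q,z)[:2] for q in((292.8,298.8),(240,297.2))])
E
```

```text
top ('low', array([ 0.4348, -0.0353]), np.float64(0.24181156079391833), np.float64(0.05800082327755779))
top ('low', array([ 0.4543, -0.3893]), np.float64(-0.05352261435985038), np.float64(0.05806176922576308))
top ('low', array([ 0.4576, -0.121 ]), np.float64(-0.09152916412891444), np.float64(0.058223786553154896))
top ('tall', array([0.4467, 0.0562]), np.float64(-0.07087265316085814), np.float64(0.05650403609975944))
top ('tall', array([ 0.4469, -0.3013]), np.float64(0.01439585687445556), np.float64(0.056561349816962245))
side ('low', array([ 0.4336, -0.0373]), np.float64(0.18277787448297275), np.float64(0.05677380283613163))
side ('low', array([ 0.4573, -0.1217]), np.float64(-0.08768078322029393), np.float64(0.05761749592504209))
side ('low', array([ 0.4563, -0.4003]), np.float64(-0.014722375316560862), np.float64(0.05843542941945522))
side ('tall', array([0.4458, 0.055 ]), np.float64(-0.08517499183727537), np.float64(0.05826683450020645))
side ('tall', array([ 0.4464, -0.3035]), np.float64(-0.07249382191065332), np.float64(0.05842298137938031))
(array([ 0.4336, -0.2115]), np.float32(0.09825458), (0.09146689623594284, 0.06187552213668823))
(array([ 0.4345, -0.2227]), np.float32(-1.4241478), (0.0918031558394432, 0.1195744201540947))
fix ((0.5569753646850586, 0.2729833424091339), (0.29412001371383667, 0.12518490850925446), 5.61050271987915) [[0.4045 0.3209]
 [0.4167 0.1963]
 [0.7095 0.2251]
 [0.6972 0.3497]]
crate red ((0.6573845148086548, -0.06737716495990753), (0.3671937882900238, 0.1408926397562027), 89.51475524902344) [[ 0.5854 -0.2504]
 [ 0.7263 -0.2516]
 [ 0.7294  0.1156]
 [ 0.5885  0.1168]]
0.09 [array([0.5096, 0.1757]), array([0.6272, 0.1917])]
0.105 [array([0.5068, 0.1864]), array([0.6222, 0.2021])]
0.12 [array([0.504 , 0.1971]), array([0.6173, 0.2125])]
0.135 [array([0.5013, 0.2078]), array([0.6124, 0.2229])]
0.15 [array([0.4985, 0.2186]), array([0.6075, 0.2334])]
```

```bash
cat >> h.py <<'E'
def plan(x,y,z,yaw,roll=None):
    "tool-down: turn about tool z first, then shift in tool axes (cm)"
    s=get_state();p=s["tool_pos"];Rm=R.from_euler("xyz",s["ee_rot"]);T=R.from_euler("xyz",[np.pi,0,yaw])
    rv=(Rm.inv()*T).as_rotvec();d=T.inv().apply(np.array([x,y,z])-p)*100
    print("t",round(s["time_s"],2),"pos",p.round(4),"rot",s["ee_rot"].round(3),"| turn",rv.round(3),"shift cm",d.round(2),"F",s["wrist_force"].round(1),"w",round(s["width"],3),"g",round(s["grip_force"],1))
E
python3 - <<'E'
from h import *
plan(.43,-.25,.33,1.668);plan(.4326,.2608,.29,1.668)
E
```

```text
t 0.1 pos [ 0.1662 -0.6541  0.2496] rot [-3.141 -0.     0.249] | turn [-1.000e-03 -1.000e-03 -1.419e+00] shift cm [37.66 30.18 -8.04] F [-0.2 -1.2  0.8] w 0.999 g 0.0
t 0.1 pos [ 0.1662 -0.6541  0.2496] rot [-3.141 -0.     0.249] | turn [-1.000e-03 -1.000e-03 -1.419e+00] shift cm [88.47 35.39 -4.04] F [-0.2 -1.2  0.8] w 0.999 g 0.0
```

carry_out:
  rows:
    - [0,0,-0.67,0,0,-0.118,0.6]
    - [0,0,-0.67,0,0,-0.118,0.6]
    - [0,0,-0.67,0,0,-0.118,0.6]
    - [0,0,-0.67,0,0,-0.118,0.6]
    - [0,0,-0.67,0,0,-0.118,0.6]
    - [0,0,-0.67,0,0,-0.118,0.6]
    - [0,0,-0.67,0,0,-0.118,0.6]
    - [0,0,-0.67,0,0,-0.118,0.6]
    - [0,0,-0.67,0,0,-0.118,0.6]
    - [0,0,-0.67,0,0,-0.118,0.6]
    - [0,0,-0.67,0,0,-0.118,0.6]
    - [0,0,-0.67,0,0,-0.118,0.6]
  squeeze: 50

```text
time_s: 1.1
tool_pos: [0.1662, -0.6542, 0.3306]
ee_rot: [-3.142, -0.001, 1.671]
wrist_force: [-0.1, 0.3, 0.8]
width: 0.599
grip_force: 0.0
```

carry_out:
  rows:
    - [2.9,2.32,0,0,0,0,0.6]
    - [2.9,2.32,0,0,0,0,0.6]
    - [2.9,2.32,0,0,0,0,0.6]
    - [2.9,2.32,0,0,0,0,0.6]
    - [2.9,2.32,0,0,0,0,0.6]
    - [2.9,2.32,0,0,0,0,0.6]
    - [2.9,2.32,0,0,0,0,0.6]
    - [2.9,2.32,0,0,0,0,0.6]
    - [2.9,2.32,0,0,0,0,0.6]
    - [2.9,2.32,0,0,0,0,0.6]
    - [2.9,2.32,0,0,0,0,0.6]
    - [2.9,2.32,0,0,0,0,0.6]
    - [2.9,2.32,0,0,0,0,0.6]

```text
time_s: 2.18
tool_pos: [0.4316, -0.2488, 0.3306]
ee_rot: [3.142, -0.0, 1.665]
wrist_force: [0.2, -0.5, 0.1]
width: 0.6
grip_force: 0.0
```

carry_out:
  rows:
    - [3.6,0.37,0,0,0,0,0.6]
    - [3.6,0.37,0,0,0,0,0.6]
    - [3.6,0.37,0,0,0,0,0.6]
    - [3.6,0.37,0,0,0,0,0.6]
    - [3.6,0.37,0,0,0,0,0.6]
    - [3.6,0.37,0,0,0,0,0.6]
    - [3.6,0.37,0,0,0,0,0.6]
    - [3.6,0.37,0,0,0,0,0.6]
    - [3.6,0.37,0,0,0,0,0.6]
    - [3.6,0.37,0,0,0,0,0.6]
    - [3.6,0.37,0,0,0,0,0.6]
    - [3.6,0.37,0,0,0,0,0.6]

```text
time_s: 3.18
tool_pos: [0.4342, 0.1855, 0.3306]
ee_rot: [3.141, -0.0, 1.665]
wrist_force: [0.6, -0.7, 0.5]
width: 0.601
grip_force: 0.0
```

```bash
python3 - <<'E'
from h import *
plan(.4326,.2608,.30,1.668)
# swing start pose: theta=+0.5
a=.0975;xf=np.array([np.cos(a),np.sin(a),0]);yf=np.array([-np.sin(a),np.cos(a),0])
c=np.array([.557,.273,.115])-.125*xf
for r in(.16,.078): print(c+r*(-np.sin(.5)*yf+np.cos(.5)*np.array([0,0,1])))
E
```

```text
t 3.18 pos [0.4342 0.1855 0.3306] rot [ 3.141 -0.     1.665] | turn [ 0.    -0.    -0.003] shift cm [7.51 0.58 3.06] F [ 0.6 -0.7  0.5] w 0.601 g 0.0
[0.44006086 0.18448803 0.25541321]
[0.43623393 0.22361421 0.18345144]
```

carry_out:
  rows:
    - [-0.05,0.19,2.5,0,0,0,0.6]
    - [-0.05,0.19,2.5,0,0,0,0.6]
    - [-0.05,0.19,2.5,0,0,0,0.6]
    - [0,0,0,0,0.1,0,0.6]
    - [0,0,0,0,0.1,0,0.6]
    - [0,0,0,0,0.1,0,0.6]
    - [0,0,0,0,0.1,0,0.6]
    - [0,0,0,0,0.1,0,0.6]
    - [0,0,2,0,0,0,0.6]
    - [0,0,2,0,0,0,0.6]
    - [0,0,2,0,0,0,0.6]
    - [0,0,2.2,0,0,0,0.6]
    - [0,0,0,0,0,0,0.6]

```text
time_s: 4.27
tool_pos: [0.4353, 0.2225, 0.1799]
ee_rot: [-3.136, -0.5, 1.663]
wrist_force: [-0.6, -1.2, -1.4]
width: 0.602
grip_force: 0.0
```

```bash
python3 - <<'E'
from h import *
t=grab_frame("top");s=grab_frame("side")
cv2.imwrite("pics/a.png",np.hstack([cv2.resize(t[130:290,180:300],None,fx=3.2,fy=3.2,interpolation=2),cv2.resize(s[230:390,190:310+60],None,fx=2,fy=3.2,interpolation=2)]))
print(get_state()["tool_pos"],get_state()["ee_rot"])
E
```

```text
[0.43653928 0.22188187 0.18365903] [-3.14024149 -0.49992524  1.66494325]
```

View pics/a.png

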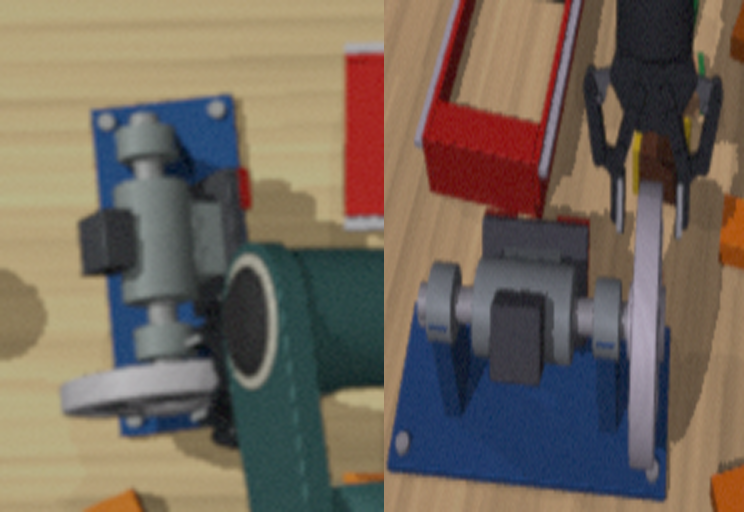

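The side view at about (645,190) shows the fingers straddling the wheel's rim, centred. Next I close and swing.

carry_out:
  rows:
    - [0,0,0,0,0,0,0.1]
    - [0,0,0,0,0,0,0.1]
    - [0,0,0,0,0,0,0.1]
    - [0,0,0,0,0,0,0.1]
    - [0,0,0,0,0,0,0.1]
    - [0,0,0,0,0,0,0.1]
    - [0.78,0,0.04,0,-0.1,0,0.1]
    - [0.78,0,0.04,0,-0.1,0,0.1]
    - [0.78,0,0.04,0,-0.1,0,0.1]
  squeeze: 50

```text
time_s: 5.12
tool_pos: [0.4339, 0.2427, 0.1935]
ee_rot: [-3.14, -0.195, 1.663]
wrist_force: [-23.1, -8.0, -0.8]
width: 0.271
grip_force: 51.6
```

carry_out:
  rows:
    - [0.78,0,0.04,0,-0.1,0,0.1]
    - [0.78,0,0.04,0,-0.1,0,0.1]
    - [0.78,0,0.04,0,-0.1,0,0.1]
    - [0.78,0,0.04,0,-0.1,0,0.1]
    - [0.78,0,0.04,0,-0.1,0,0.1]
    - [0.78,0,0.04,0,-0.1,0,0.1]
    - [0.78,0,0.04,0,-0.1,0,0.1]
    - [0,0,0,0,0,0,0.1]
    - [0,0,0,0,0,0,0.1]

```text
time_s: 5.87
tool_pos: [0.4283, 0.2987, 0.1863]
ee_rot: [-3.139, 0.499, 1.667]
wrist_force: [-29.2, 12.4, 25.6]
width: 0.27
grip_force: 56.9
```

```bash
python3 - <<'E'
from h import *
t=grab_frame("top");s=grab_frame("side")
cv2.imwrite("pics/b.png",np.hstack([cv2.resize(t[130:290,180:300],None,fx=3.2,fy=3.2,interpolation=2),cv2.resize(s[230:390,190:310+60],None,fx=2,fy=3.2,interpolation=2)]))
print(get_state()["tool_pos"],get_state()["ee_rot"])
E
```

```text
[0.42833765 0.29832642 0.18647058] [-3.13950759  0.49655099  1.66596054]
```

View pics/b.png

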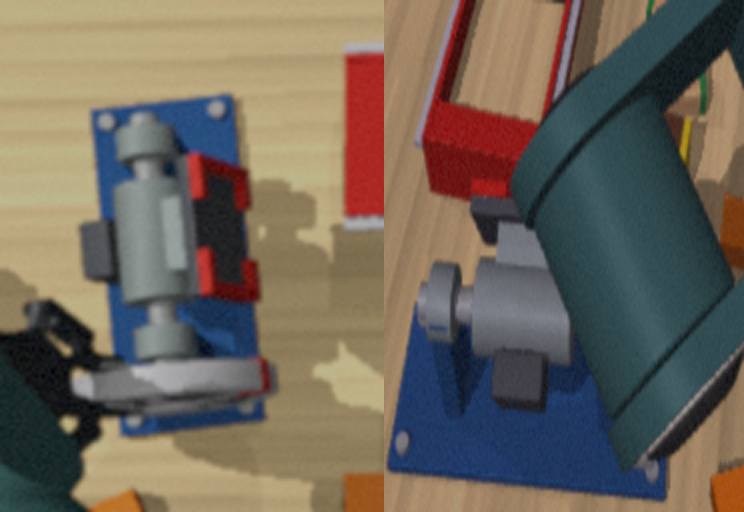

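carry_out:
  rows:
    - [0,0,0,0,0,0,0.6]
    - [0,0,0,0,0,0,0.6]
    - [0,0,0,0,0,0,0.6]
    - [0,-0.2,-2,0,0,0,0.6]
    - [0,0,-2,0,0,0,0.6]
    - [0,0,-2,0,0,0,0.6]

```text
time_s: 6.47
tool_pos: [0.4253, 0.3248, 0.2371]
ee_rot: [-3.141, 0.5, 1.664]
wrist_force: [-0.5, -0.3, 0.2]
width: 0.602
grip_force: 0.0
```

carry_out:
  rows:
    - [-1.45,0,0.076,0,0.105,0,0.6]
    - [-1.45,0,0.076,0,0.105,0,0.6]
    - [-1.45,0,0.076,0,0.105,0,0.6]
    - [-1.45,0,0.076,0,0.105,0,0.6]
    - [-1.45,0,0.076,0,0.105,0,0.6]
    - [-1.45,0,0.076,0,0.105,0,0.6]
    - [-1.45,0,0.076,0,0.105,0,0.6]
    - [-1.45,0,0.076,0,0.105,0,0.6]
    - [-1.45,0,0.076,0,0.105,0,0.6]
    - [-1.45,0,0.076,0,0.105,0,0.6]
    - [0,0,2,0,0,0,0.6]
    - [0,0,2,0,0,0,0.6]
    - [0,0,2,0,0,0,0.6]
    - [0,0,0,0,0,0,0.1]
    - [0,0,0,0,0,0,0.1]
    - [0,0,0,0,0,0,0.1]
    - [0,0,0,0,0,0,0.1]
    - [0,0,0,0,0,0,0.1]
    - [0,0,0,0,0,0,0.1]

```text
time_s: 8.05
tool_pos: [0.4363, 0.2178, 0.1824]
ee_rot: [3.139, -0.55, 1.665]
wrist_force: [13.0, 7.8, -12.4]
width: 0.272
grip_force: 57.0
```

carry_out:
  rows:
    - [0.78,0,0.04,0,-0.1,0,0.1]
    - [0.78,0,0.04,0,-0.1,0,0.1]
    - [0.78,0,0.04,0,-0.1,0,0.1]
    - [0.78,0,0.04,0,-0.1,0,0.1]
    - [0.78,0,0.04,0,-0.1,0,0.1]
    - [0.78,0,0.04,0,-0.1,0,0.1]
    - [0.78,0,0.04,0,-0.1,0,0.1]
    - [0.78,0,0.04,0,-0.1,0,0.1]
    - [0.78,0,0.04,0,-0.1,0,0.1]
    - [0.78,0,0.04,0,-0.1,0,0.1]
    - [0,0,0,0,0,0,0.1]
    - [0,0,0,0,0,0,0.1]

```text
time_s: 9.05
tool_pos: [0.4286, 0.2946, 0.1885]
ee_rot: [3.139, 0.449, 1.665]
wrist_force: [-6.1, 8.4, 17.8]
width: 0.274
grip_force: 62.9
```

```bash
python3 - <<'E'
from h import *
t=grab_frame("top");cv2.imwrite("pics/c_t.png",t)
crop(t,195,150,275,270,5,"pics/c.png")
s=get_state();print(s["tool_pos"],s["ee_rot"],s["wrist_force"],s["grip_force"])
E
```

```text
[0.428649   0.29427822 0.18857763] [3.1388689  0.44760726 1.66443653] [-7.05113312  9.94116261 16.76191747] 62.89685904979706
```

View pics/c.png

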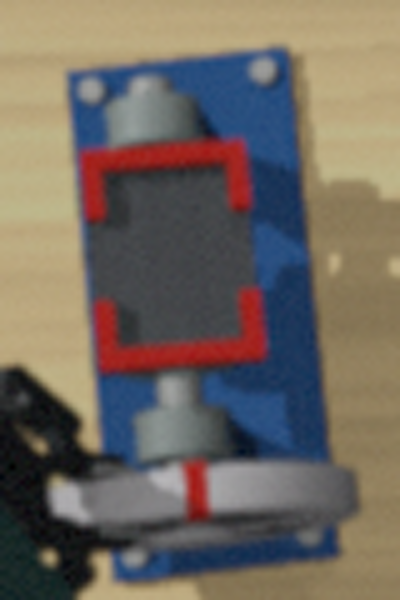

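The red marks are nearly straight up: the nest spans crop (82–267,137–372) and the stripe is at crop (197,490). I'll measure the remaining angle.

```bash
cat >> h.py <<'E'
a_=.0979;XF=np.array([np.cos(a_),np.sin(a_)]);YF=np.array([-np.sin(a_),np.cos(a_)]);FC=np.array([.557,.273])
def redm(im):
    hsv=cv2.cvtColor(im,cv2.COLOR_BGR2HSV);return cv2.inRange(hsv,(0,150,60),(7,255,255))|cv2.inRange(hsv,(172,150,60),(180,255,255))
def loc(p): d=np.asarray(p)[:2]-FC;return np.array([d@XF,d@YF])*1000
def wheel(im):
    m=redm(im);M=np.zeros_like(m);M[150:270,195:275]=255;m&=M
    n,l,st,c=cv2.connectedComponentsWithStats(m)
    ys,xs=np.nonzero(m[:235]);pts=np.stack([xs,ys],1).astype(np.float32)
    hu=cv2.convexHull(pts)[:,0];P=np.array([plane("top",q,.187)[:2] for q in hu],np.float32);r=cv2.minAreaRect(P)
    print("nest hull local",loc(r[0]),np.array(r[1])*1000,r[2], "world",r[0])
    ys,xs=np.nonzero(m[236:]);print("stripe local",loc(plane("top",(xs.mean(),ys.mean()+236),.205)),len(xs))
E
python3 - <<'E'
from h import *
t=cv2.imread("pics/c_t.png");wheel(t)
# base plate & screws & hull again
hsv=cv2.cvtColor(t,cv2.COLOR_BGR2HSV);m=cv2.inRange(hsv,(100,120,40),(125,255,255));m[:,:195]=0;m[:,280:]=0;m[:150]=0;m[280:]=0
hh=np.vstack(hullc(m,8));P=np.array([plane("top",q,.012)[:2] for q in hh],np.float32);print(cv2.minAreaRect(P))
E
```

```text
nest hull local [ -0.63291039 -13.53543743] [118.17388982  84.92007852] 5.604859352111816 world (0.5576931238174438, 0.2594675123691559)
stripe local [-125.3328149   -17.34851413] 37
((0.5570663213729858, 0.2726362943649292), (0.29402396082878113, 0.12492366135120392), 5.726736068725586)
```

carry_out:
  rows:
    - [0.74,0,0.035,0,-0.095,0,0.1]
    - [0.74,0,0.035,0,-0.095,0,0.1]
    - [0,0,0,0,0,0,0.1]
    - [0,0,0,0,0,0,0.1]
    - [0,0,0,0,0,0,0.1]

```text
time_s: 9.52
tool_pos: [0.4274, 0.3069, 0.181]
ee_rot: [3.138, 0.637, 1.663]
wrist_force: [-9.3, 14.6, 17.8]
width: 0.274
grip_force: 65.5
```

```bash
python3 - <<'E'
from h import *
t=grab_frame("top");cv2.imwrite("pics/d_t.png",t);wheel(t)
hsv=cv2.cvtColor(t,cv2.COLOR_BGR2HSV)
m=redm(t);m[:,:195]=0;m[:,275:]=0;m[:150]=0;m[236:]=0
# long-wall sum: equality of areas/heights; side-view check
s=grab_frame("side");cv2.imwrite("pics/d_s.png",s)
st=get_state();print(st["tool_pos"],st["ee_rot"],st["wrist_force"])
# width of the base plate edges & pedestal bolts: shaft end circle for lateral reference
b=cv2.inRange(hsv,(100,120,40),(125,255,255));b[:,:195]=0;b[:,280:]=0;b[:150]=0;b[280:]=0
hh=np.vstack(hullc(b,8));L=np.array([loc(plane("top",q,.012)) for q in hh]);print(L.min(0),L.max(0))
E
```

```text
nest hull local [ 0.34312645 -1.56326507] [117.63753742  85.45721322] 5.491771221160889 world (0.5574942827224731, 0.27147775888442993)
stripe local [-124.98752241   -0.31155551] 35
[0.42740134 0.30678514 0.18110807] [3.13819595 0.63604684 1.66265653] [-9.03888205 14.87585864 17.15993519]
[-147.08726311  -62.60422935] [147.03506945  62.31936736]
```

carry_out:
  rows:
    - [0.06,0,0,0,-0.008,0,0.1]
    - [0,0,0,0,0,0,0.1]
    - [0,0,0,0,0,0,0.6]
    - [0,0,0,0,0,0,0.6]
    - [0,0,0,0,0,0,0.6]
    - [0,0,-2.5,0,0,0,0.6]
    - [0,0,-2.5,0,0,0,0.6]
    - [0,0,-2.5,0,0,0,0.6]
    - [0,0,-2.5,0,0,0,0.6]
    - [0,0,0,0,0.1,0,0.9]
    - [0,0,0,0,0.1,0,0.9]
    - [0,0,0,0,0.1,0,0.9]
    - [0,0,0,0,0.1,0,0.9]
    - [0,0,0,0,0.1,0,0.9]
    - [0,0,0,0,0.1,0,0.9]
    - [0,0,0,0,0.044,0,0.9]
    - [0,0,-2,0,0,0,0.9]

```text
time_s: 11.03
tool_pos: [0.4211, 0.364, 0.2747]
ee_rot: [-3.139, 0.003, 1.663]
wrist_force: [-0.1, -0.2, -1.1]
width: 0.902
grip_force: 0.0
```

```bash
python3 - <<'E'
from h import *
t=grab_frame("top");s=grab_frame("side");cv2.imwrite("pics/e_t.png",t);cv2.imwrite("pics/e_s.png",s);wheel(t)
print(plaque(t,"top",(385,225,428,280)))
for b in blocks(t,"top",(290,215,495,285))+blocks(s,"side",(300,160,390,300)): print(b)
crop(s,215,240,320,345,5,"pics/e.png")
plan(.557,.273,.35,.098)
E
```

```text
nest hull local [ 0.24593924 -1.36673889] [117.93322116  84.97357368] 5.410858631134033 world (0.557378351688385, 0.2716638445854187)
stripe local [-125.51312428   -0.50896368] 37
(array([ 0.43361244, -0.21149198]), np.float32(0.10110838), (0.09059108793735504, 0.061984699219465256))
('low', array([ 0.4351426 , -0.03519012]), np.float64(0.24259097426132148), np.float64(0.05828127213661608))
('low', array([ 0.45460158, -0.38869045]), np.float64(-0.03712791031144093), np.float64(0.058001696492256644))
('low', array([ 0.45729611, -0.12100363]), np.float64(-0.09470448108541418), np.float64(0.05805624688626174))
('tall', array([0.44670246, 0.05620349]), np.float64(-0.06106651815366995), np.float64(0.056359976588278786))
('tall', array([ 0.44653605, -0.30068102]), np.float64(0.024658646235507755), np.float64(0.05659513093346438))
t 11.13 pos [0.422  0.3654 0.2802] rot [3.138e+00 2.000e-03 1.663e+00] | turn [ 4.000e-03 -1.000e-03  1.565e+00] shift cm [12.53 10.51 -6.98] F [0.3 0.2 0.1] w 0.899 g 0.0
```

View pics/e.png

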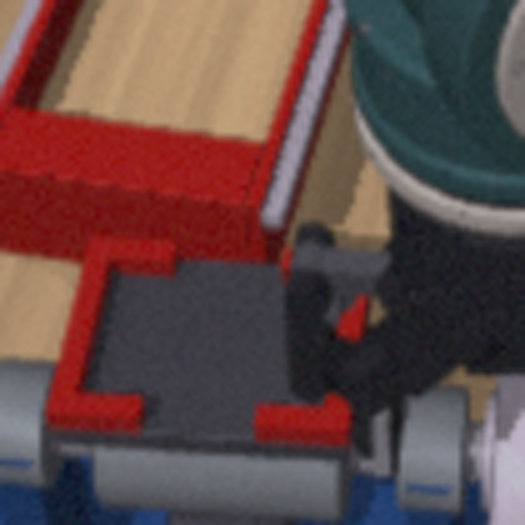

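The side crop shows the nest upright and empty, with its four red corners clear. The arm partly covers the right end at about (340,310). Next is the plaque.

carry_out:
  rows:
    - [0,0,-0.2,0,0,0.12,1]
    - [0,0,-0.2,0,0,0.12,1]
    - [0,0,-0.2,0,0,0.12,1]
    - [0,0,-0.2,0,0,0.12,1]
    - [0,0,-0.2,0,0,0.12,1]
    - [0,0,-0.2,0,0,0.12,1]
    - [0,0,-0.2,0,0,0.12,1]
    - [0,0,-0.2,0,0,0.12,1]
    - [0,0,-0.2,0,0,0.12,1]
    - [0,0,-0.2,0,0,0.12,1]
    - [0,0,-0.2,0,0,0.12,1]
    - [0,0,-0.2,0,0,0.12,1]
    - [0,0,-0.2,0.004,0,0.123,1]

```text
time_s: 12.22
tool_pos: [0.4213, 0.366, 0.3028]
ee_rot: [3.141, 0.001, 0.096]
wrist_force: [0.2, -0.8, 0.5]
width: 0.999
grip_force: 0.0
```

```bash
python3 - <<'E'
from h import *
plan(.4336,-.2115,.12,.1)
E
```

```text
t 12.22 pos [0.4213 0.366  0.3028] rot [3.141e+00 1.000e-03 9.600e-02] | turn [ 0.001  0.001 -0.004] shift cm [-4.55 57.58 18.28] F [ 0.2 -0.8  0.5] w 0.999 g 0.0
```

carry_out:
  rows:
    - [-0.3,3.84,0,0,0,0,1]
    - [-0.3,3.84,0,0,0,0,1]
    - [-0.3,3.84,0,0,0,0,1]
    - [-0.3,3.84,0,0,0,0,1]
    - [-0.3,3.84,0,0,0,0,1]
    - [-0.3,3.84,0,0,0,0,1]
    - [-0.3,3.84,0,0,0,0,1]
    - [-0.3,3.84,0,0,0,0,1]
    - [-0.3,3.84,2,0,0,0,1]
    - [-0.3,3.84,2,0,0,0,1]
    - [-0.3,3.84,2,0,0,0,1]
    - [-0.3,3.84,2,0,0,0,1]
    - [-0.3,3.84,2,0,0,0,1]
    - [-0.3,3.84,2,0,0,0,1]
    - [-0.35,3.82,2,0,0,-0.004,1]
    - [0,0,2,0,0,0,1]
    - [0,0,2.28,0,0,0,1]
    - [0,0,0,0,0,0,1]

```text
time_s: 13.72
tool_pos: [0.4325, -0.2008, 0.1214]
ee_rot: [-3.138, 0.006, 0.104]
wrist_force: [-0.8, 0.1, -1.9]
width: 0.995
grip_force: 0.0
```

```bash
python3 - <<'E'
from h import *
s=grab_frame("side");print(blocks(s,"side",(300,160,390,300)))
plan(.4336,-.2115,.022,.1)
t=grab_frame("top");wheel(t)
s=cv2.resize(s[150:270,280:440],None,fx=4,fy=4,interpolation=2);cv2.imwrite("pics/f.png",s)
E
```

```text
[('low', array([ 0.43361955, -0.03722506]), np.float64(0.16615241987898205), np.float64(0.05667723898880982)), ('low', array([ 0.45722371, -0.12195614]), np.float64(-0.06516866575175764), np.float64(0.057502054964535844)), ('tall', array([0.44587109, 0.05320493]), np.float64(-0.13686308934234565), np.float64(0.058758490245685545)), ('tall', array([ 0.44665506, -0.30336386]), np.float64(-0.04812955573844022), np.float64(0.05764460256537854))]
t 13.77 pos [ 0.4333 -0.2006  0.1239] rot [-3.139  0.004  0.105] | turn [-0.002  0.004  0.005] shift cm [-0.07  1.08 10.19] F [ 1.  -0.4  0.8] w 1.001 g 0.0
nest hull local [ 0.14627552 -1.39300516] [117.92381108  85.2150023 ] 5.578861713409424 world (0.5572817325592041, 0.2716279625892639)
stripe local [-125.84179811   -0.19234085] 38
```

View pics/f.png

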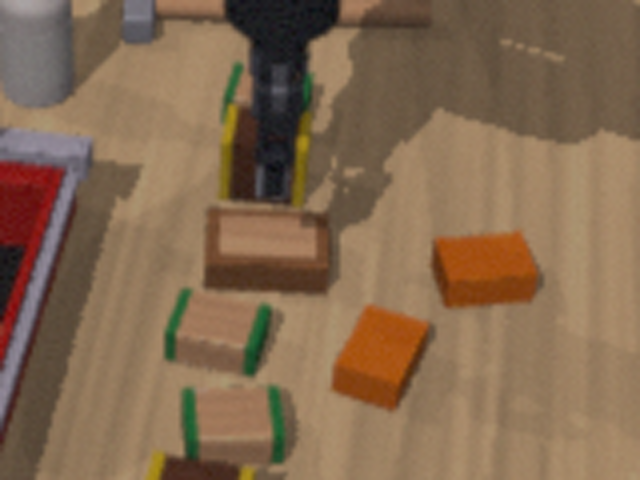

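The plaque is at about (267,250) in the crop, between neighbours with clear gaps on both sides, and the gripper is above and slightly off. I'll correct 1.08 cm and descend.

carry_out:
  rows:
    - [-0.07,1.08,0,0,0,0.005,1]
    - [0,0,0,0,0,0,1]
    - [0,0,2.5,0,0,0,1]
    - [0,0,2.5,0,0,0,1]
    - [0,0,2.5,0,0,0,1]
    - [0,0,2.5,0,0,0,1]
    - [0,0,0.2,0,0,0,1]
    - [0,0,0,0,0,0,0.4]
    - [0,0,0,0,0,0,0.4]
    - [0,0,0,0,0,0,0.4]
    - [0,0,0,0,0,0,0.4]
    - [0,0,0,0,0,0,0.4]
  squeeze: 40

```text
time_s: 14.82
tool_pos: [0.4358, -0.2123, 0.0261]
ee_rot: [3.14, -0.002, 0.101]
wrist_force: [-1.4, -0.7, 8.0]
width: 0.697
grip_force: 44.4
```

```bash
python3 - <<'E'
from h import *
plan(.4336,-.2115,.35,.098)
E
```

```text
t 14.82 pos [ 0.4358 -0.2123  0.0261] rot [ 3.14e+00 -2.00e-03  1.01e-01] | turn [ 0.002 -0.002  0.003] shift cm [ -0.21  -0.1  -32.39] F [-1.4 -0.7  8. ] w 0.697 g 44.4
```

carry_out:
  rows:
    - [0,0,-2,0,0,0,0.4]
    - [0,0,-2.5,0,0,0,0.4]
    - [0,0,-3,0,0,0,0.4]
    - [0,0,-3,0,0,0,0.4]
    - [0,0,-3,0,0,0,0.4]
    - [0,0,-3,0,0,0,0.4]
    - [0,0,-3,0,0,0,0.4]
    - [0,0,-3,0,0,0,0.4]
    - [0,0,-3,0,0,0,0.4]
    - [0,0,0,0,0,0,0.4]

```text
time_s: 15.65
tool_pos: [0.4355, -0.2121, 0.2864]
ee_rot: [3.136, -0.007, 0.101]
wrist_force: [0.5, -0.7, 0.4]
width: 0.69
grip_force: 44.1
```

```bash
python3 - <<'E'
from h import *
plan(.5596,.2726,.26,.098)
s=grab_frame("top");cv2.imwrite("pics/g_t.png",s);print(blocks(s,"top",(290,215,495,285)))
E
```

```text
t 15.65 pos [ 0.4355 -0.2121  0.2864] rot [ 3.136 -0.007  0.101] | turn [ 0.005 -0.007  0.003] shift cm [ 17.09 -47.02   2.64] F [ 0.5 -0.7  0.4] w 0.69 g 44.1
[('low', array([ 0.43528941, -0.03553913]), np.float64(0.2568409898790533), np.float64(0.05781507944723671)), ('low', array([ 0.45721305, -0.12084169]), np.float64(-0.07678755852603783), np.float64(0.05812283037511348)), ('tall', array([0.44709945, 0.05673051]), np.float64(-0.046301374584284884), np.float64(0.05628471704246366))]
```

carry_out:
  rows:
    - [1.07,-2.94,0,0,0,0,0.4]
    - [1.07,-2.94,0,0,0,0,0.4]
    - [1.07,-2.94,0,0,0,0,0.4]
    - [1.07,-2.94,0,0,0,0,0.4]
    - [1.07,-2.94,0,0,0,0,0.4]
    - [1.07,-2.94,0,0,0,0,0.4]
    - [1.07,-2.94,0,0,0,0,0.4]
    - [1.07,-2.94,0,0,0,0,0.4]
    - [1.07,-2.94,0,0,0,0,0.4]
    - [1.07,-2.94,0,0,0,0,0.4]
    - [1.07,-2.94,0,0,0,0,0.4]
    - [1.07,-2.94,0,0,0,0,0.4]
    - [1.07,-2.94,0,0,0,0,0.4]
    - [1.07,-2.94,0,0,0,0,0.4]
    - [1.07,-2.94,0,0,0,0,0.4]
    - [1.04,-2.92,1,0,0,0.003,0.4]
    - [0,0,1.6,0,0,0,0.4]
    - [0,0,0,0,0,0,0.4]
    - [0,0,0,0,0,0,0.4]

```text
time_s: 17.28
tool_pos: [0.5569, 0.2731, 0.2517]
ee_rot: [3.141, 0.002, 0.098]
wrist_force: [-0.7, -0.1, -0.9]
width: 0.692
grip_force: 44.1
```

```bash
python3 - <<'E'
from h import *
plan(.5596,.2726,.205,.098)
s=grab_frame("side");cv2.imwrite("pics/h_s.png",s);crop(s,180,190,340,350,3.7,"pics/h.png")
E
```

```text
t 17.28 pos [0.5569 0.2731 0.2517] rot [3.141e+00 2.000e-03 9.800e-02] | turn [0.001 0.002 0.   ] shift cm [0.27 0.08 4.67] F [-0.7 -0.1 -0.9] w 0.692 g 44.1
```

View pics/h.png

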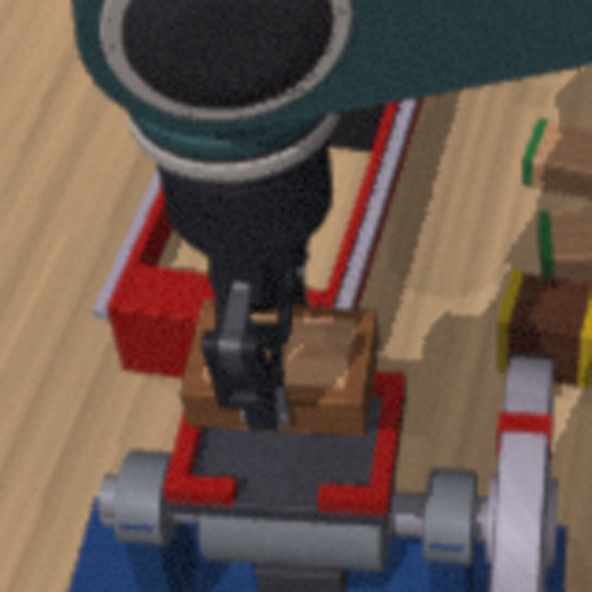

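The plaque is held above the nest: its front lower edge runs from crop (183,415) to (365,437) and the nest's front edge from (165,500) to (390,515). The stripe is on top of the rim at (525,423). I'll check alignment along the shaft.

```bash
python3 - <<'E'
from h import *
f=lambda u,v:(180+u/3.7,190+v/3.7)
for z in(.2257,):
  for q in((183,418),(365,437)): print("plq",loc(plane("side",f(*q),z)))
for q in((165,502),(390,515)): print("nest bottom(.177)",loc(plane("side",f(*q),.177)))
for q in((100,312),): pass
s=cv2.imread("pics/h_s.png");m=redm(s);M=np.zeros_like(m);M[285:335,222:300]=255;m&=M
ys,xs=np.nonzero(m);i=[(xs-ys).argmin(),(xs+ys).argmax(),xs.argmin(),xs.argmax(),ys.argmax()]
print([(xs[k],ys[k]) for k in i],[loc(plane("side",(xs[k],ys[k]),.187)) for k in i])
hsv=cv2.cvtColor(s,cv2.COLOR_BGR2HSV);b=cv2.inRange(hsv,(5,100,50),(18,210,200));M[:]=0;M[262:312,226:288]=255;b&=M
H=max(hullc(b,30,3),key=lambda h:len(h));print(H.min(0),H.max(0));print(H.astype(int).tolist())
E
```

```text
plq [43.74738141 24.88208659]
plq [-48.5477323   29.53248881]
nest bottom(.177) [55.94994283 43.36766649]
nest bottom(.177) [-60.29520196  42.50698099]
[(np.int64(224), np.int64(323)), (np.int64(284), np.int64(328)), (np.int64(222), np.int64(285)), (np.int64(288), np.int64(291)), (np.int64(275), np.int64(328))] [array([55.51184423, 43.93300267]), array([-58.59363957,  46.45166211]), array([ 78.90768591, -45.02383909]), array([-56.10994164, -39.86347139]), array([-41.83008245,  47.6988571 ])]
[256. 267.] [287. 307.]
[[281, 273], [286, 287], [287, 290], [278, 306], [277, 307], [273, 307], [257, 306], [256, 285], [259, 273], [278, 267]]
```

carry_out:
  rows:
    - [0.13,0.06,0,0,0,0,0.4]
    - [0,0,1.2,0,0,0,0.4]
    - [0,0,1.2,0,0,0,0.4]
    - [0,0,1.2,0,0,0,0.4]
    - [0,0,0.2,0,0,0,0.4]
    - [0,0,0.2,0,0,0,0.4]
    - [0,0,0.2,0,0,0,0.4]
    - [0,0,0,0,0,0,0.4]

```text
time_s: 18.0
tool_pos: [0.5588, 0.2729, 0.2107]
ee_rot: [3.142, 0.0, 0.098]
wrist_force: [-0.4, 0.3, -1.4]
width: 0.692
grip_force: 44.1
```

```bash
python3 - <<'E'
from h import *
plan(.557,.273,.203,.098)
E
```

```text
t 18.0 pos [0.5588 0.2729 0.2107] rot [3.142 0.    0.098] | turn [ 0.  0. -0.] shift cm [-0.18 -0.03  0.77] F [-0.4  0.3 -1.4] w 0.692 g 44.1
```

carry_out:
  rows:
    - [0,0,0.2,0,0,0,0.4]
    - [0,0,0.2,0,0,0,0.4]
    - [0,0,0.15,0,0,0,0.4]
    - [0,0,0.1,0,0,0,0.4]
    - [0,0,0,0,0,0,0.4]

```text
time_s: 18.42
tool_pos: [0.5587, 0.2729, 0.204]
ee_rot: [3.142, 0.0, 0.098]
wrist_force: [-0.1, 1.5, -2.2]
width: 0.693
grip_force: 44.1
```

```bash
python3 - <<'E'
from h import *
plan(.557,.273,.203,.098)
E
```

```text
t 18.42 pos [0.5587 0.2729 0.204 ] rot [3.142 0.    0.098] | turn [ 0.  0. -0.] shift cm [-0.17 -0.03  0.1 ] F [-0.1  1.5 -2.2] w 0.693 g 44.1
```

carry_out:
  rows:
    - [0,0,0.1,0,0,0,0.4]
    - [0,0,0.05,0,0,0,0.4]
    - [0,0,0,0,0,0,0.4]

```text
time_s: 18.67
tool_pos: [0.5588, 0.273, 0.2035]
ee_rot: [-3.141, -0.0, 0.098]
wrist_force: [-2.3, -1.4, 5.3]
width: 0.692
grip_force: 44.7
```

```bash
python3 - <<'E'
from h import *
plan(.557,.273,.203,.098)
E
```

```text
t 18.67 pos [0.5588 0.273  0.2035] rot [-3.141 -0.     0.098] | turn [-0. -0. -0.] shift cm [-0.18 -0.02  0.05] F [-2.3 -1.4  5.3] w 0.692 g 44.7
```

carry_out:
  rows:
    - [0,0,-0.1,0,0,0,0.85]
    - [0,0,0,0,0,0,0.85]
    - [0,0,0,0,0,0,0.85]
    - [0,0,0,0,0,0,0.85]
    - [0,0,-1,0,0,0,0.85]
    - [0,0,-2,0,0,0,0.85]
    - [0,0,-3,0,0,0,0.85]
    - [0,0,-3,0,0,0,0.85]
    - [0,0,0,0,0,-0.12,1]
    - [0,0,0,0,0,-0.12,1]
    - [0,0,0,0,0,-0.12,1]
    - [0,0,0,0,0,-0.12,1]
    - [0,0,0,0,0,-0.12,1]
    - [0,0,0,0,0,-0.12,1]
    - [0,0,0,0,0,-0.12,1]
    - [0,0,0,0,0,-0.12,1]
    - [0,0,0,0,0,-0.12,1]
    - [0,0,0,0,0,-0.12,1]

```text
time_s: 20.17
tool_pos: [0.5588, 0.2729, 0.2946]
ee_rot: [3.141, -0.0, 1.304]
wrist_force: [0.0, 0.2, 0.5]
width: 0.999
grip_force: 0.0
```

carry_out:
  rows:
    - [0,0,0,0,0,-0.12,1]
    - [-3,1,0,0,0,-0.092,1]
    - [-3,1,0,0,0,0,1]
    - [-3,1,0,0,0,0,1]
    - [-3,1,0,0,0,0,1]
    - [0,0,0,0,0,0,1]

```text
time_s: 20.67
tool_pos: [0.5895, 0.1459, 0.2946]
ee_rot: [3.141, 0.001, 1.507]
wrist_force: [0.7, 0.4, -0.5]
width: 1.003
grip_force: 0.0
```

```bash
python3 - <<'E'
from h import *
t=grab_frame("top");s=grab_frame("side");cv2.imwrite("pics/i_t.png",t);cv2.imwrite("pics/i_s.png",s)
wheel(t)
cv2.imwrite("pics/i.png",np.hstack([cv2.resize(t[145:275,190:290],None,fx=4,fy=4,interpolation=2),cv2.resize(s[220:350,210:310],None,fx=4,fy=4,interpolation=2)]))
for b in blocks(t,"top",(290,215,495,285))+blocks(s,"side",(300,160,390,300)): print(b)
plan(.4467,.0562,.2,1.57-.06)
E
```

```text
nest hull local [-1.54064366  2.52603971] [115.33523351  80.77917248] 1.6944421529769897 world (0.555219829082489, 0.27536335587501526)
stripe local [-125.6936117    -0.28706827] 37
('low', array([ 0.43449515, -0.03538617]), np.float64(0.219634107814226), np.float64(0.05820473279448622))
('low', array([ 0.45450582, -0.38928548]), np.float64(-0.06209687076150985), np.float64(0.05776843481777547))
('low', array([ 0.45800688, -0.12065391]), np.float64(-0.10188111359828984), np.float64(0.057230601440940505))
('tall', array([0.45116026, 0.05154843]), np.float64(0.13741015228317582), np.float64(0.057812020870436895))
('tall', array([ 0.44604953, -0.30052551]), np.float64(0.04291430292750851), np.float64(0.05653800052042637))
('low', array([ 0.4335519 , -0.03727841]), np.float64(0.18430411264550856), np.float64(0.05672504329508108))
('low', array([ 0.45767726, -0.12156095]), np.float64(-0.11420862436002058), np.float64(0.057953957488540646))
('low', array([ 0.455277  , -0.40151383]), np.float64(-0.08639002280863829), np.float64(0.05811422683913672))
('tall', array([0.44639782, 0.05402628]), np.float64(-0.10365116909331398), np.float64(0.05800517386661179))
('tall', array([ 0.44659224, -0.3035311 ]), np.float64(-0.01494430248835765), np.float64(0.05719093786494496))
t 20.77 pos [0.5888 0.1491 0.2945] rot [ 3.141 -0.     1.508] | turn [ 0.    -0.    -0.002] shift cm [-10.14 -13.62   9.45] F [-0.7 -0.3  1.4] w 1.003 g 0.0
```

View pics/i.png

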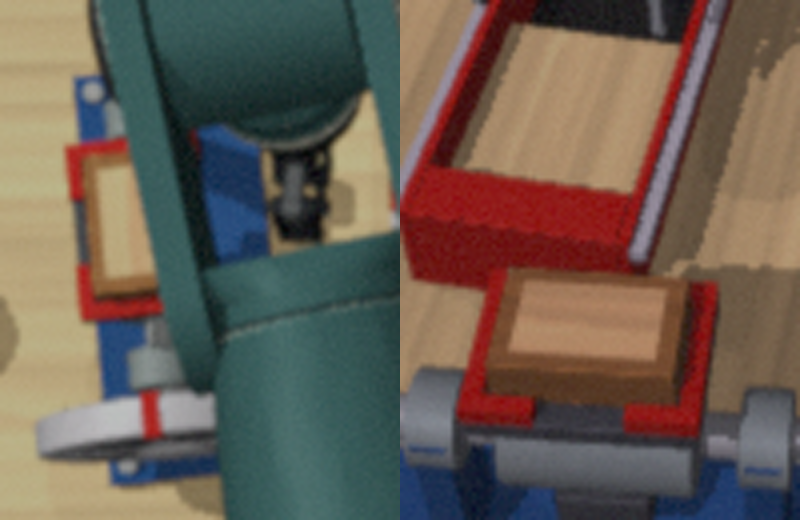

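The plaque lies flat inside the nest walls: in the side crop its corners sit within the red at (480–690,270–400). Next I pack the talls.

carry_out:
  rows:
    - [-2.5,-3.4,0,0,0,0,1]
    - [-2.5,-3.4,0,0,0,0,1]
    - [-2.5,-3.4,0,0,0,0,1]
    - [-2.64,-3.42,2.85,0,0,0,1]
    - [0,0,3,0,0,0,1]
    - [0,0,3,0,0,0,1]
    - [0,0,3,0,0,0,1]
    - [0,0,0,0,0,0,1]
    - [0,0,0,0,0,0,1]

```text
time_s: 21.52
tool_pos: [0.4543, 0.0633, 0.181]
ee_rot: [-3.14, 0.0, 1.511]
wrist_force: [-0.0, -0.2, 0.3]
width: 0.999
grip_force: 0.0
```

```bash
cat >> h.py <<'E'
CO=np.array([.6574,-.0594]);cy=-.0084;CX=np.array([np.cos(cy),np.sin(cy)]);CY=np.array([-np.sin(cy),np.cos(cy)])
def slot(v,u=0): return CO+CX*u+CY*v/1000
def cl(p): d=np.asarray(p)[:2]-CO;return np.array([d@CX,d@CY])*1000
E
python3 - <<'E'
from h import *
s=grab_frame("side");print([b for b in blocks(s,"side",(300,160,390,310)) if b[0]=="tall"])
plan(.4467,.0555,.046,1.50)
t=cv2.imread("pics/top0.png");f=lambda u,v:(195+u/2.6,130+v/2.6)
print("step edge",cl(plane("top",f(429,115),.034)),"left inner top rim",cl(plane("top",f(279,100),.068)),"right inner",cl(plane("top",f(530,100),.068)),"ends",cl(plane("top",f(241,110),.068)),cl(plane("top",f(587,110),.068)))
print("rails x",cl(plane("top",f(400,34),.068)),cl(plane("top",f(400,187),.068)))
for v in(-105,-53,5,57,109):print(v,slot(v))
E
```

```text
[('tall', array([0.44594006, 0.05315545]), np.float64(-0.08045615339262926), np.float64(0.058565604936984005))]
t 21.57 pos [0.455  0.0633 0.1825] rot [ 3.141 -0.     1.511] | turn [ 0.    -0.     0.011] shift cm [-0.84 -0.78 13.65] F [-0.4  0.   0.2] w 1.0 g 0.0
step edge [ -1.68931256 -26.56903662] left inner top rim [  8.69808638 135.62695005] right inner [   5.80678767 -133.31145977] ends [ -1.82999871 176.43361849] [  -5.78012517 -193.92136844]
rails x [80.04817561  4.92276553] [-87.3497322    7.03158907]
-105 [ 0.65651801 -0.1643963 ]
-53 [ 0.65695481 -0.11239813]
5 [ 0.657442   -0.05440018]
57 [ 0.65787879 -0.00240201]
109 [0.65831559 0.04959615]
```

carry_out:
  rows:
    - [-0.84,-0.78,0,0,0,0.011,1]
    - [0,0,2.5,0,0,0,1]
    - [0,0,2.5,0,0,0,1]
    - [0,0,2.5,0,0,0,1]
    - [0,0,2.5,0,0,0,1]
    - [0,0,2.5,0,0,0,1]
    - [0,0,1.2,0,0,0,1]
    - [0,0,0,0,0,0,0.5]
    - [0,0,0,0,0,0,0.5]
    - [0,0,0,0,0,0,0.5]
    - [0,0,0,0,0,0,0.5]
    - [0,0,0,0,0,0,0.5]

```text
time_s: 22.57
tool_pos: [0.4473, 0.0549, 0.0456]
ee_rot: [3.139, -0.0, 1.499]
wrist_force: [-1.2, -0.3, 8.4]
width: 0.74
grip_force: 46.5
```

carry_out:
  rows:
    - [0,0,-2.5,0,0,0,0.5]
    - [0,0,-3,0,0,0,0.5]
    - [0,0,-3,0,0,0,0.5]
    - [0,0,-3,0,0,0,0.5]
    - [0,0,-3,0,0,0,0.5]
    - [0,0,0,0,0,0,0.5]

```text
time_s: 23.07
tool_pos: [0.4481, 0.0549, 0.1957]
ee_rot: [3.134, -0.001, 1.499]
wrist_force: [-0.2, -0.1, 0.6]
width: 0.738
grip_force: 45.6
```

```bash
python3 - <<'E'
from h import *
plan(.6545,-.1654,.054,1.562)
E
```

```text
t 23.07 pos [0.4481 0.0549 0.1957] rot [ 3.134e+00 -1.000e-03  1.499e+00] | turn [ 0.008 -0.001 -0.063] shift cm [-21.85  20.83  14.17] F [-0.2 -0.1  0.6] w 0.738 g 45.6
```

carry_out:
  rows:
    - [0,0,0,0,0,-0.063,0.5]
    - [-2.19,2.08,0,0,0,0,0.5]
    - [-2.19,2.08,0,0,0,0,0.5]
    - [-2.19,2.08,0,0,0,0,0.5]
    - [-2.19,2.08,0,0,0,0,0.5]
    - [-2.19,2.08,0,0,0,0,0.5]
    - [-2.19,2.08,0,0,0,0,0.5]
    - [-2.19,2.08,0,0,0,0,0.5]
    - [-2.19,2.08,0,0,0,0,0.5]
    - [-2.19,2.08,0,0,0,0,0.5]
    - [-2.14,2.11,0,0,0,0,0.5]
    - [0,0,1.5,0,0,0,0.5]
    - [0,0,1.5,0,0,0,0.5]
    - [0,0,0,0,0,0,0.5]

```text
time_s: 24.23
tool_pos: [0.6513, -0.165, 0.1546]
ee_rot: [-3.136, -0.002, 1.562]
wrist_force: [-1.0, 1.0, -2.1]
width: 0.742
grip_force: 45.3
```

```bash
python3 - <<'E'
from h import *
plan(.6545,-.1654,.054,1.562)
t=grab_frame("side");cv2.imwrite("pics/j.png",cv2.resize(t[150:310,200:360],None,fx=3.5,fy=3.5,interpolation=2))
E
```

```text
t 24.23 pos [ 0.6513 -0.165   0.1546] rot [-3.136e+00 -2.000e-03  1.562e+00] | turn [-0.005 -0.002 -0.   ] shift cm [-0.04  0.32 10.06] F [-1.   1.  -2.1] w 0.742 g 45.3
```

View pics/j.png

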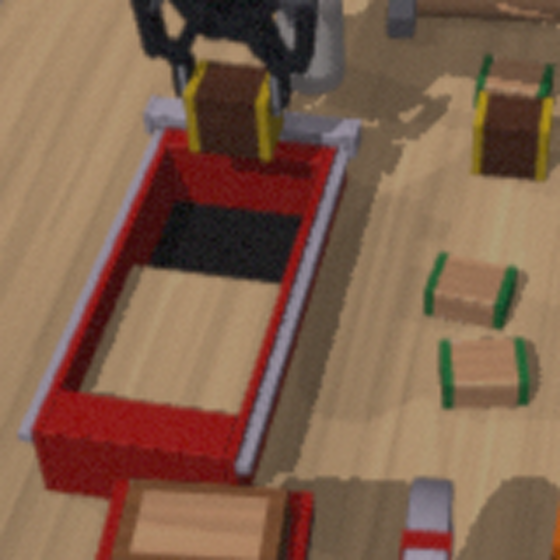

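Tall1 is held upright over the deep bay at (235,110) in the crop, clear of the gauge bar. I'll lower it.

carry_out:
  rows:
    - [0,0.32,1,0,0,0,0.5]
    - [0,0,2,0,0,0,0.5]
    - [0,0,2,0,0,0,0.5]
    - [0,0,2,0,0,0,0.5]
    - [0,0,1.5,0,0,0,0.5]
    - [0,0,1,0,0,0,0.5]
    - [0,0,0.5,0,0,0,0.5]
    - [0,0,0.1,0,0,0,0.5]
    - [0,0,0,0,0,0,0.5]

```text
time_s: 25.03
tool_pos: [0.6562, -0.1655, 0.0584]
ee_rot: [3.141, 0.0, 1.562]
wrist_force: [-0.1, 0.5, -1.4]
width: 0.743
grip_force: 45.4
```

```bash
python3 - <<'E'
from h import *
plan(.6545,-.1654,.0525,1.562)
E
```

```text
t 25.03 pos [ 0.6562 -0.1655  0.0584] rot [3.141 0.    1.562] | turn [ 0.  0. -0.] shift cm [ 0.01 -0.17  0.59] F [-0.1  0.5 -1.4] w 0.743 g 45.4
```

carry_out:
  rows:
    - [0,0,0.3,0,0,0,0.5]
    - [0,0,0.25,0,0,0,0.5]
    - [0,0,0,0,0,0,0.5]
    - [0,0,0,0,0,0,0.5]

```text
time_s: 25.37
tool_pos: [0.656, -0.1656, 0.0525]
ee_rot: [-3.142, 0.0, 1.562]
wrist_force: [0.3, 0.2, -0.9]
width: 0.743
grip_force: 45.4
```

carry_out:
  rows:
    - [0,0,0,0,0,0,0.9]
    - [0,0,0,0,0,0,0.9]
    - [0,0,0,0,0,0,0.9]
    - [0,0,-1,0,0,0,0.9]
    - [0,0,-2.5,0,0,0,0.9]
    - [0,0,-3,0,0,0,0.9]
    - [0,0,-3,0,0,0,1]
    - [0,0,-3,0,0,0,1]
    - [0,0,0,0,0,0,1]

```text
time_s: 26.12
tool_pos: [0.6577, -0.1661, 0.1855]
ee_rot: [3.133, 0.003, 1.562]
wrist_force: [-0.2, 0.3, 1.8]
width: 1.001
grip_force: 0.0
```

```bash
python3 - <<'E'
from h import *
t=grab_frame("top");s=grab_frame("side")
print([b for b in blocks(t,"top",(290,215,495,285))+blocks(s,"side",(300,160,390,300)) if b[1][1]<-.25])
plan(.4465,-.302,.046,1.57)
E
```

```text
[('low', array([ 0.45495231, -0.38801204]), np.float64(-0.052718457413751495), np.float64(0.05794529088203851)), ('tall', array([ 0.4465511 , -0.30075134]), np.float64(0.023067267828654182), np.float64(0.05655161348985785)), ('low', array([ 0.45646575, -0.40012981]), np.float64(0.010591831239631772), np.float64(0.05868557428033237)), ('tall', array([ 0.44677548, -0.30358158]), np.float64(-0.025474647184698457), np.float64(0.05802603488652407))]
t 26.22 pos [ 0.6564 -0.1657  0.1795] rot [3.139e+00 1.000e-03 1.562e+00] | turn [ 0.003  0.001 -0.008] shift cm [-13.65 -20.98  13.35] F [-0.1  0.5  0.2] w 1.002 g 0.0
```

carry_out:
  rows:
    - [-1.36,-2.1,0,0,0,-0.008,1]
    - [-1.36,-2.1,0,0,0,0,1]
    - [-1.36,-2.1,0,0,0,0,1]
    - [-1.36,-2.1,0,0,0,0,1]
    - [-1.36,-2.1,0,0,0,0,1]
    - [-1.36,-2.1,0,0,0,0,1]
    - [-1.36,-2.1,0,0,0,0,1]
    - [-1.36,-2.1,0,0,0,0,1]
    - [-1.36,-2.1,0,0,0,0,1]
    - [-1.36,-2.1,0,0,0,0,1]
    - [0,0,0,0,0,0,1]
    - [0,0,2.5,0,0,0,1]
    - [0,0,2.5,0,0,0,1]
    - [0,0,0,0,0,0,1]
    - [0,0,0,0,0,0,1]

```text
time_s: 27.47
tool_pos: [0.4451, -0.3006, 0.1262]
ee_rot: [-3.139, -0.002, 1.57]
wrist_force: [-0.5, -0.3, 0.4]
width: 1.001
grip_force: 0.0
```

```bash
python3 - <<'E'
from h import *
plan(.4465,-.302,.046,1.57)
E
```

```text
t 27.47 pos [ 0.4451 -0.3006  0.1262] rot [-3.139e+00 -2.000e-03  1.570e+00] | turn [-0.003 -0.002 -0.   ] shift cm [-0.14  0.14  8.02] F [-0.5 -0.3  0.4] w 1.001 g 0.0
```

carry_out:
  rows:
    - [-0.1,0.1,0,0,0,0,1]
    - [0,0,2,0,0,0,1]
    - [0,0,2,0,0,0,1]
    - [0,0,2,0,0,0,1]
    - [0,0,2,0,0,0,1]
    - [0,0,0,0,0,0,1]
    - [0,0,0,0,0,0,0.5]
    - [0,0,0,0,0,0,0.5]
    - [0,0,0,0,0,0,0.5]
    - [0,0,0,0,0,0,0.5]
    - [0,0,0,0,0,0,0.5]

```text
time_s: 28.38
tool_pos: [0.4476, -0.3028, 0.0496]
ee_rot: [3.139, 0.002, 1.57]
wrist_force: [-0.6, 0.4, 7.2]
width: 0.737
grip_force: 45.6
```

carry_out:
  rows:
    - [0,0,-2.5,0,0,0,0.5]
    - [0,0,-3,0,0,0,0.5]
    - [0,0,-3,0,0,0,0.5]
    - [0,0,-3,0,0,0.008,0.5]
    - [0,0,-3,0,0,0,0.5]
    - [1.9,2.07,0,0,0,0,0.5]
    - [1.9,2.07,0,0,0,0,0.5]
    - [1.9,2.07,0,0,0,0,0.5]
    - [1.9,2.07,0,0,0,0,0.5]
    - [1.9,2.07,0,0,0,0,0.5]
    - [1.9,2.07,0,0,0,0,0.5]
    - [1.9,2.07,0,0,0,0,0.5]
    - [1.9,2.07,0,0,0,0,0.5]
    - [1.9,2.07,0,0,0,0,0.5]
    - [1.9,2.07,0,0,0,0,0.5]
    - [0,0,1.5,0,0,0,0.5]
    - [0,0,2,0,0,0,0.5]
    - [0,0,0,0,0,0,0.5]
    - [0,0,0,0,0,0,0.5]

```text
time_s: 29.97
tool_pos: [0.655, -0.1141, 0.1572]
ee_rot: [-3.14, -0.0, 1.562]
wrist_force: [0.1, -0.9, -0.9]
width: 0.738
grip_force: 44.8
```

```bash
python3 - <<'E'
from h import *
t=grab_frame("top");s=grab_frame("side");cv2.imwrite("pics/k.png",np.hstack([cv2.resize(t[130:220,275:435],None,fx=2.4,fy=4,interpolation=2),cv2.resize(s[150:270,200:320],None,fx=3,fy=3,interpolation=2)]))
cv2.imwrite("pics/k_t.png",t);cv2.imwrite("pics/k_s.png",s)
plan(.655,-.1135,.0525,1.562)
E
```

```text
t 30.07 pos [ 0.6556 -0.1144  0.159 ] rot [3.14  0.    1.561] | turn [ 0.001  0.    -0.001] shift cm [ 0.09 -0.06 10.65] F [ 0.1 -0.2 -0.6] w 0.74 g 44.8
```

View pics/k.png

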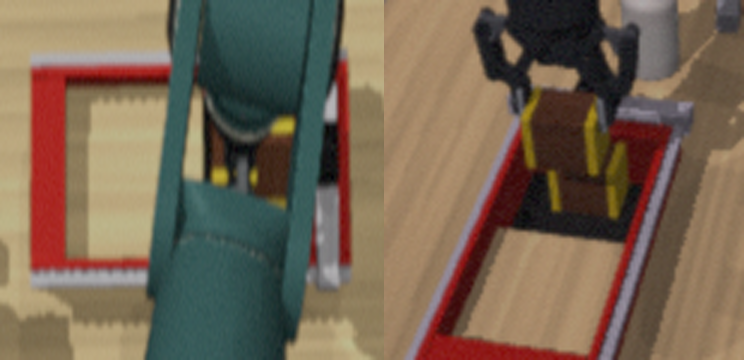

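Tall1 stands in the far part of the deep bay (side half, (590,185)), and tall2 is held over the slot in front of it. I'll lower it.

carry_out:
  rows:
    - [0.09,-0.06,0,0,0,0,0.5]
    - [0,0,2,0,0,0,0.5]
    - [0,0,2,0,0,0,0.5]
    - [0,0,2,0,0,0,0.5]
    - [0,0,2,0,0,0,0.5]
    - [0,0,1.3,0,0,0,0.5]
    - [0,0,0.5,0,0,0,0.5]
    - [0,0,0.45,0,0,0,0.5]
    - [0,0,0,0,0,0,0.5]
    - [0,0,0,0,0,0,0.5]

```text
time_s: 30.9
tool_pos: [0.6554, -0.1133, 0.0563]
ee_rot: [3.14, 0.0, 1.562]
wrist_force: [-0.0, -0.1, -0.7]
width: 0.74
grip_force: 45.0
```

```bash
python3 - <<'E'
from h import *
plan(.655,-.1135,.0556,1.562)
E
```

```text
t 30.9 pos [ 0.6554 -0.1133  0.0563] rot [3.14  0.    1.562] | turn [ 0.002  0.    -0.   ] shift cm [-0.02 -0.04  0.07] F [-0.  -0.1 -0.7] w 0.74 g 45.0
```

carry_out:
  rows:
    - [0,0,0,0,0,0,0.9]
    - [0,0,0,0,0,0,0.9]
    - [0,0,0,0,0,0,0.9]
    - [0,0,-1,0,0,0,0.9]
    - [0,0,-2.5,0,0,0,0.9]
    - [0,0,-3,0,0,0,1]
    - [0,0,-3,0,0,0,1]
    - [0,0,-3,0,0,0,1]
    - [0,0,0,0,0,0,1]
    - [0,0,0,0,0,0,1]

```text
time_s: 31.73
tool_pos: [0.6555, -0.1133, 0.1828]
ee_rot: [3.138, 0.001, 1.562]
wrist_force: [-0.4, 0.2, -1.1]
width: 1.002
grip_force: 0.0
```

```bash
python3 - <<'E'
from h import *
t=grab_frame("top");s=grab_frame("side")
for b in blocks(t,"top",(290,215,495,285))+blocks(s,"side",(300,160,390,300)): print(b)
plan(.457,-.1212,.024,1.571-.09)
E
```

```text
('low', array([ 0.45476385, -0.390072  ]), np.float64(-0.08008844020122827), np.float64(0.05792486983694066))
('low', array([ 0.43389829, -0.035375  ]), np.float64(0.21021190466907475), np.float64(0.05675686442034071))
('low', array([ 0.45742827, -0.12173928]), np.float64(-0.12993767761999236), np.float64(0.05775698313108433))
('low', array([ 0.45434785, -0.38974051]), np.float64(-0.04289227981831682), np.float64(0.0575195183933014))
t 31.83 pos [ 0.6546 -0.1131  0.1795] rot [-3.141 -0.     1.562] | turn [-0.001 -0.     0.081] shift cm [ -2.58 -19.6   15.55] F [-0.5  0.3 -0.9] w 1.002 g 0.0
```

carry_out:
  rows:
    - [0,0,0,0,0,0.081,1]
    - [-0.32,-2.45,0,0,0,0,1]
    - [-0.32,-2.45,0,0,0,0,1]
    - [-0.32,-2.45,0,0,0,0,1]
    - [-0.32,-2.45,0,0,0,0,1]
    - [-0.32,-2.45,0,0,0,0,1]
    - [-0.32,-2.45,0,0,0,0,1]
    - [-0.32,-2.45,0,0,0,0,1]
    - [-0.32,-2.45,0,0,0,0,1]
    - [0,0,2.5,0,0,0,1]
    - [0,0,2.5,0,0,0,1]
    - [0,0,2.5,0,0,0,1]
    - [0,0,0,0,0,0,1]
    - [0,0,0,0,0,0,1]

```text
time_s: 33.0
tool_pos: [0.4564, -0.1208, 0.1037]
ee_rot: [-3.138, -0.001, 1.481]
wrist_force: [-0.2, -0.3, 1.6]
width: 0.999
grip_force: 0.0
```

```bash
python3 - <<'E'
from h import *
plan(.457,-.1212,.025,1.571-.095)
E
```

```text
t 33.0 pos [ 0.4564 -0.1208  0.1037] rot [-3.138e+00 -1.000e-03  1.481e+00] | turn [-0.004 -0.001  0.005] shift cm [-0.04  0.06  7.87] F [-0.2 -0.3  1.6] w 0.999 g 0.0
```

carry_out:
  rows:
    - [-0.04,0.06,1.5,0,0,0.005,1]
    - [0,0,2,0,0,0,1]
    - [0,0,2,0,0,0,1]
    - [0,0,1.5,0,0,0,1]
    - [0,0,0.9,0,0,0,1]
    - [0,0,0,0,0,0,1]
    - [0,0,0,0,0,0,0.5]
    - [0,0,0,0,0,0,0.5]
    - [0,0,0,0,0,0,0.5]
    - [0,0,0,0,0,0,0.5]
    - [0,0,0,0,0,0,0.5]

```text
time_s: 33.92
tool_pos: [0.4587, -0.1218, 0.0276]
ee_rot: [3.14, 0.001, 1.476]
wrist_force: [-0.4, -0.5, 7.3]
width: 0.737
grip_force: 44.6
```

carry_out:
  rows:
    - [0,0,-2,0,0,0,0.5]
    - [0,0,-2.5,0,0,0,0.5]
    - [0,0,-2.5,0,0,0,0.5]
    - [0,0,-2.5,0,0,0,0.5]
    - [0,0,-3,0,0,-0.086,0.5]
    - [0.84,2.47,0,0,0,0,0.5]
    - [0.84,2.47,0,0,0,0,0.5]
    - [0.84,2.47,0,0,0,0,0.5]
    - [0.84,2.47,0,0,0,0,0.5]
    - [0.84,2.47,0,0,0,0,0.5]
    - [0.84,2.47,0,0,0,0,0.5]
    - [0.84,2.47,0,0,0,0,0.5]
    - [0.84,2.47,0,0,0,0,0.5]
    - [0,0,0,0,0,0,0.5]
    - [0,0,0,0,0,0,0.5]

```text
time_s: 35.17
tool_pos: [0.6567, -0.0556, 0.151]
ee_rot: [-3.141, 0.0, 1.563]
wrist_force: [-0.6, -0.8, -1.3]
width: 0.737
grip_force: 44.4
```

```bash
python3 - <<'E'
from h import *
plan(.6555,-.0554,.06,1.562)
E
```

```text
t 35.17 pos [ 0.6567 -0.0556  0.151 ] rot [-3.141  0.     1.563] | turn [-0.     0.     0.001] shift cm [ 0.02 -0.12  9.1 ] F [-0.6 -0.8 -1.3] w 0.737 g 44.4
```

carry_out:
  rows:
    - [0.02,-0.12,2,0,0,0,0.5]
    - [0,0,2,0,0,0,0.5]
    - [0,0,2,0,0,0,0.5]
    - [0,0,1.5,0,0,0,0.5]
    - [0,0,0.8,0,0,0,0.5]
    - [0,0,0.4,0,0,0,0.5]
    - [0,0,0.2,0,0,0,0.5]
    - [0,0,0,0,0,0,0.5]
    - [0,0,0,0,0,0,0.5]

```text
time_s: 35.92
tool_pos: [0.6552, -0.0559, 0.0629]
ee_rot: [3.141, 0.0, 1.562]
wrist_force: [0.1, 0.4, -0.4]
width: 0.736
grip_force: 44.4
```

carry_out:
  rows:
    - [0,0,0,0,0,0,0.9]
    - [0,0,0,0,0,0,0.9]
    - [0,0,0,0,0,0,0.9]
    - [0,0,-1,0,0,0,0.9]
    - [0,0,-2.5,0,0,0,0.9]
    - [0,0,-3,0,0,0,1]
    - [0,0,-3,0,0,0,1]
    - [0,0,0,0,0,0,1]
    - [0,0,0,0,0,0,1]

```text
time_s: 36.67
tool_pos: [0.6557, -0.0559, 0.1598]
ee_rot: [3.138, 0.0, 1.562]
wrist_force: [0.1, -0.6, -0.0]
width: 1.001
grip_force: 0.0
```

```bash
python3 - <<'E'
from h import *
t=grab_frame("top");s=grab_frame("side");cv2.imwrite("pics/l_s.png",s);cv2.imwrite("pics/l_t.png",t)
for b in blocks(t,"top",(290,215,495,285))+blocks(s,"side",(300,160,390,300)): print(b)
plan(.4345,-.036,.025,1.571+.22)
E
```

```text
('low', array([ 0.45456834, -0.38934429]), np.float64(-0.05500517032808789), np.float64(0.05785540554379068))
('low', array([ 0.43394354, -0.0354701 ]), np.float64(0.24316829325037098), np.float64(0.056781622486174924))
('low', array([ 0.45498735, -0.38910819]), np.float64(-0.11163862662787641), np.float64(0.05709256566209462))
t 36.77 pos [ 0.6546 -0.0558  0.1565] rot [-3.141 -0.     1.562] | turn [-0.001 -0.    -0.229] shift cm [  6.74 -21.05  13.15] F [-0.9  1.   0.3] w 0.996 g 0.0
```

carry_out:
  rows:
    - [0,0,0,0,0,-0.12,1]
    - [0,0,0,0,0,-0.12,1]
    - [0.86,-2.62,0,0,0,0,1]
    - [0.86,-2.62,0,0,0,0,1]
    - [0.86,-2.62,0,0,0,0,1]
    - [0.86,-2.62,0,0,0,0,1]
    - [0.86,-2.62,0,0,0,0,1]
    - [0.86,-2.62,0,0,0,0,1]
    - [0.86,-2.62,0,0,0,0,1]
    - [0.86,-2.62,0,0,0,0,1]
    - [0,0,2.5,0,0,0,1]
    - [0,0,2.5,0,0,0,1]
    - [0,0,0,0,0,0,1]
    - [0,0,0,0,0,0,1]

```text
time_s: 37.93
tool_pos: [0.4342, -0.0368, 0.1058]
ee_rot: [-3.138, -0.001, 1.802]
wrist_force: [-0.0, 0.7, 0.8]
width: 0.998
grip_force: 0.0
```

```bash
python3 - <<'E'
from h import *
plan(.4345,-.036,.025,1.80)
E
```

```text
t 37.93 pos [ 0.4342 -0.0368  0.1058] rot [-3.138e+00 -1.000e-03  1.802e+00] | turn [-0.003 -0.001  0.002] shift cm [0.07 0.05 8.08] F [-0.   0.7  0.8] w 0.998 g 0.0
```

carry_out:
  rows:
    - [0.07,0.05,1.5,0,0,0.002,1]
    - [0,0,2,0,0,0,1]
    - [0,0,2,0,0,0,1]
    - [0,0,1.6,0,0,0,1]
    - [0,0,0.9,0,0,0,1]
    - [0,0,0,0,0,0,1]
    - [0,0,0,0,0,0,0.5]
    - [0,0,0,0,0,0,0.5]
    - [0,0,0,0,0,0,0.5]
    - [0,0,0,0,0,0,0.5]
    - [0,0,0,0,0,0,0.5]

```text
time_s: 38.85
tool_pos: [0.4363, -0.0362, 0.0285]
ee_rot: [3.14, 0.001, 1.8]
wrist_force: [0.2, 0.7, 7.0]
width: 0.738
grip_force: 44.6
```

carry_out:
  rows:
    - [0,0,-2,0,0,0,0.5]
    - [0,0,-2.5,0,0,0,0.5]
    - [0,0,-2.5,0,0,0,0.5]
    - [0,0,-2.5,0,0,0.12,0.5]
    - [0,0,-3,0,0,0.118,0.5]
    - [0.43,2.76,0,0,0,0,0.5]
    - [0.43,2.76,0,0,0,0,0.5]
    - [0.43,2.76,0,0,0,0,0.5]
    - [0.43,2.76,0,0,0,0,0.5]
    - [0.43,2.76,0,0,0,0,0.5]
    - [0.43,2.76,0,0,0,0,0.5]
    - [0.43,2.76,0,0,0,0,0.5]
    - [0.43,2.76,0,0,0,0,0.5]
    - [0,0,0,0,0,0,0.5]
    - [0,0,0,0,0,0,0.5]

```text
time_s: 40.1
tool_pos: [0.6572, -0.0035, 0.1517]
ee_rot: [-3.141, 0.0, 1.562]
wrist_force: [0.2, -0.2, -0.6]
width: 0.734
grip_force: 44.4
```

```bash
python3 - <<'E'
from h import *
plan(.6559,-.0034,.0625,1.562)
s=grab_frame("side")
for z in(.02,): 
  print([(b[0],cl(b[1])) for b in blocks(s,"side",(195,160,300,300))])
E
```

```text
t 40.1 pos [ 0.6572 -0.0035  0.1517] rot [-3.141  0.     1.562] | turn [-0.001  0.     0.   ] shift cm [ 0.01 -0.13  8.92] F [ 0.2 -0.2 -0.6] w 0.734 g 44.4
[('low', array([  4.14198317, -21.83881304])), ('low', array([ 52.27388428, -57.86320685]))]
```

Placing low 2, then on to the last low.

carry_out:
  rows:
    - [0,-0.1,2,0,0,0,0.5]
    - [0,0,2,0,0,0,0.5]
    - [0,0,2,0,0,0,0.5]
    - [0,0,1.5,0,0,0,0.5]
    - [0,0,0.8,0,0,0,0.5]
    - [0,0,0.4,0,0,0,0.5]
    - [0,0,0.2,0,0,0,0.5]
    - [0,0,0,0,0,0,0.5]
    - [0,0,0,0,0,0,0.5]

```text
time_s: 40.9
tool_pos: [0.6559, -0.0037, 0.0639]
ee_rot: [3.141, 0.0, 1.562]
wrist_force: [-0.4, 0.2, -0.7]
width: 0.737
grip_force: 44.4
```

carry_out:
  rows:
    - [0,0,0,0,0,0,0.9]
    - [0,0,0,0,0,0,0.9]
    - [0,0,0,0,0,0,0.9]
    - [0,0,-1,0,0,0,0.9]
    - [0,0,-2.5,0,0,0,0.9]
    - [0,0,-3,0,0,0,1]
    - [0,0,-3,0,0,0,1]
    - [0,0,-3,0,0,0,1]
    - [0,0,-2,0,0,0,1]
    - [0,0,0,0,0,0,1]
    - [0,0,0,0,0,0,1]

```text
time_s: 41.82
tool_pos: [0.6559, -0.0037, 0.2099]
ee_rot: [3.139, 0.0, 1.562]
wrist_force: [0.3, 0.2, -0.8]
width: 0.997
grip_force: 0.0
```

```bash
python3 - <<'E'
from h import *
t=grab_frame("top");s=grab_frame("side");cv2.imwrite("pics/m_s.png",s);cv2.imwrite("pics/m_t.png",t)
for b in blocks(t,"top",(290,215,495,285))+blocks(s,"side",(300,160,390,300)): print(b)
plan(.4548,-.3895,.025,1.571-.055)
E
```

```text
('low', array([ 0.45456456, -0.38927134]), np.float64(-0.10645218028368174), np.float64(0.05839326030376647))
('low', array([ 0.45497035, -0.38924165]), np.float64(-0.027802163401992656), np.float64(0.057431827617119534))
t 41.92 pos [ 0.6552 -0.0037  0.2072] rot [-3.14  -0.     1.562] | turn [-0.001  0.     0.046] shift cm [-39.62 -17.9   18.22] F [-0.8  0.7  0.2] w 1.002 g 0.0
```

carry_out:
  rows:
    - [0,0,0,0,0,0.046,1]
    - [-2.64,-1.19,0,0,0,0,1]
    - [-2.64,-1.19,0,0,0,0,1]
    - [-2.64,-1.19,0,0,0,0,1]
    - [-2.64,-1.19,0,0,0,0,1]
    - [-2.64,-1.19,0,0,0,0,1]
    - [-2.64,-1.19,0,0,0,0,1]
    - [-2.64,-1.19,0,0,0,0,1]
    - [-2.64,-1.19,0,0,0,0,1]
    - [-2.64,-1.19,0,0,0,0,1]
    - [-2.64,-1.19,0,0,0,0,1]
    - [-2.64,-1.19,0,0,0,0,1]
    - [-2.64,-1.19,0,0,0,0,1]
    - [-2.64,-1.19,0,0,0,0,1]
    - [-2.64,-1.19,0,0,0,0,1]
    - [-2.64,-1.19,2,0,0,0,1]
    - [0,0,3,0,0,0,1]
    - [0,0,3,0,0,0,1]
    - [0,0,2,0,0,0,1]
    - [0,0,0,0,0,0,1]

```text
time_s: 43.58
tool_pos: [0.4534, -0.3877, 0.1018]
ee_rot: [-3.135, -0.005, 1.515]
wrist_force: [0.2, 0.4, -1.4]
width: 1.0
grip_force: 0.0
```

```bash
python3 - <<'E'
from h import *
import time
grab_frame("side");plan(.4548,-.3895,.025,1.571-.055)
E
```

```text
t 43.63 pos [ 0.4544 -0.3883  0.105 ] rot [-3.137e+00 -3.000e-03  1.516e+00] | turn [-0.004 -0.003 -0.   ] shift cm [-0.11  0.05  8.  ] F [ 0.4 -0.4  0.4] w 1.004 g 0.0
```

carry_out:
  rows:
    - [-0.08,0.03,1.5,0,0,0,1]
    - [0,0,2,0,0,0,1]
    - [0,0,2,0,0,0,1]
    - [0,0,1.6,0,0,0,1]
    - [0,0,0.9,0,0,0,1]
    - [0,0,0,0,0,0,1]
    - [0,0,0,0,0,0,0.5]
    - [0,0,0,0,0,0,0.5]
    - [0,0,0,0,0,0,0.5]
    - [0,0,0,0,0,0,0.5]
    - [0,0,0,0,0,0,0.5]
    - [0,0,-2,0,0,0,0.5]
    - [0,0,-3,0,0,0,0.5]
    - [0,0,-3,0,0,0,0.5]
    - [0,0,-3,0,0,0,0.5]
    - [0,0,-3,0,0,0,0.5]
    - [0,0,-2,0,0,-0.046,0.5]
    - [0,0,0,0,0,0,0.5]

```text
time_s: 45.13
tool_pos: [0.4569, -0.391, 0.1941]
ee_rot: [3.136, 0.005, 1.564]
wrist_force: [0.3, -0.8, 0.4]
width: 0.736
grip_force: 44.5
```

carry_out:
  rows:
    - [2.75,1.24,0,0,0,0,0.5]
    - [2.75,1.24,0,0,0,0,0.5]
    - [2.75,1.24,0,0,0,0,0.5]
    - [2.75,1.24,0,0,0,0,0.5]
    - [2.75,1.24,0,0,0,0,0.5]
    - [2.75,1.24,0,0,0,0,0.5]
    - [2.75,1.24,0,0,0,0,0.5]
    - [2.75,1.24,0,0,0,0,0.5]
    - [2.75,1.24,0,0,0,0,0.5]
    - [2.75,1.24,0,0,0,0,0.5]
    - [2.75,1.24,0,0,0,0,0.5]
    - [2.75,1.24,0,0,0,0,0.5]
    - [2.75,1.24,0,0,0,0,0.5]
    - [2.75,1.24,0,0,0,0,0.5]
    - [2.75,1.24,0,0,0,0,0.5]
    - [2.75,1.24,0,0,0,0,0.5]
    - [0,0,2,0,0,0,0.5]
    - [0,0,0,0,0,0,0.5]
    - [0,0,0,0,0,0,0.5]

```text
time_s: 46.72
tool_pos: [0.6574, 0.0481, 0.1667]
ee_rot: [-3.139, 0.0, 1.562]
wrist_force: [0.0, -0.6, 0.5]
width: 0.734
grip_force: 44.4
```

```bash
python3 - <<'E'
from h import *
s=grab_frame("side");cv2.imwrite("pics/n.png",cv2.resize(s[150:330,190:350],None,fx=3.3,fy=3.3,interpolation=2))
plan(.6563,.0486,.0625,1.562)
E
```

```text
t 46.77 pos [0.6578 0.0477 0.1678] rot [-3.14   0.     1.561] | turn [-0.001  0.    -0.001] shift cm [ 0.09 -0.15 10.53] F [ 0.1  0.  -0.3] w 0.736 g 44.4
```

View pics/n.png

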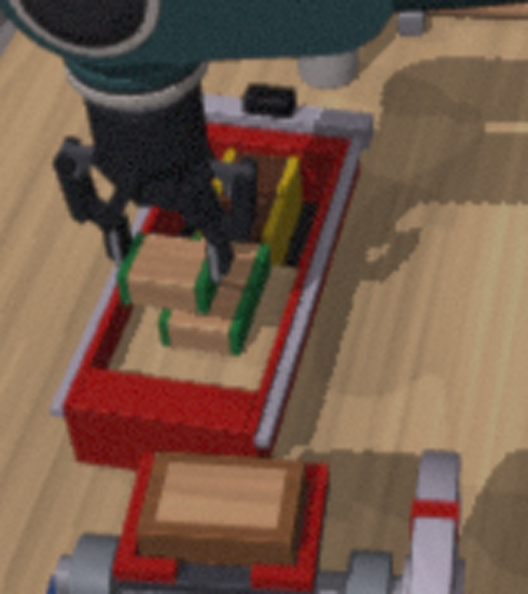

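The last low is held over the free end of the shallow bay, with the others packed behind it at (200,330) and (260,200). I'll lower it.

carry_out:
  rows:
    - [0.09,-0.12,2,0,0,0,0.5]
    - [0,0,2,0,0,0,0.5]
    - [0,0,2,0,0,0,0.5]
    - [0,0,2,0,0,0,0.5]
    - [0,0,1.5,0,0,0,0.5]
    - [0,0,0.5,0,0,0,0.5]
    - [0,0,0.4,0,0,0,0.5]
    - [0,0,0,0,0,0,0.5]
    - [0,0,0,0,0,0,0.5]

```text
time_s: 47.52
tool_pos: [0.6575, 0.0489, 0.0651]
ee_rot: [3.14, -0.0, 1.562]
wrist_force: [-0.3, 0.1, -0.7]
width: 0.733
grip_force: 44.5
```

```bash
python3 - <<'E'
from h import *
plan(.6563,.0486,.0625,1.562)
E
```

```text
t 47.52 pos [0.6575 0.0489 0.0651] rot [ 3.14  -0.     1.562] | turn [ 0.001 -0.    -0.   ] shift cm [-0.03 -0.12  0.26] F [-0.3  0.1 -0.7] w 0.733 g 44.5
```

carry_out:
  rows:
    - [0,0,0.2,0,0,0,0.5]
    - [0,0,0,0,0,0,0.5]
    - [0,0,0,0,0,0,0.9]
    - [0,0,0,0,0,0,0.9]
    - [0,0,0,0,0,0,0.9]
    - [0,0,-1,0,0,0,0.9]
    - [0,0,-2.5,0,0,0,0.9]
    - [0,0,-3,0,0,0,0.9]
    - [0,0,-3,0,0,0,0.9]
    - [-2,-3,-2,0,0,0,0.9]
    - [-2,-3,0,0,0,0,0.9]
    - [-2,-3,0,0,0,0,0.9]
    - [-2,-3,0,0,0,0,0.9]
    - [-2,-3,0,0,0,0,0.9]
    - [-2,-3,0,0,0,0,0.9]
    - [-2,-3,0,0,0,0,0.9]
    - [0,0,0,0,0,0,0.9]

```text
time_s: 48.93
tool_pos: [0.4423, -0.0911, 0.1779]
ee_rot: [3.141, 0.001, 1.56]
wrist_force: [0.3, 0.9, 0.5]
width: 0.9
grip_force: 0.0
```

```bash
python3 - <<'E'
from h import *
t=grab_frame("top");s=grab_frame("side");cv2.imwrite("pics/o_t.png",t);cv2.imwrite("pics/o_s.png",s)
wheel(t)
cv2.imwrite("pics/o.png",np.vstack([cv2.resize(t[130:220,195:435],None,fx=3.2,fy=3.2,interpolation=2),cv2.resize(s[150:330,190:430],None,fx=3.2,fy=1.7,interpolation=2)]))
g=cv2.cvtColor(t,cv2.COLOR_BGR2GRAY);m=(g<45).astype(np.uint8)*255;M=np.zeros_like(m);M[155:185,402:424]=255;m&=M
h=max(hullc(m,10),key=lambda h:cv2.contourArea(h.astype(np.float32)));c=cen(h);p=plane("top",c,.0975);print("grip",c,p,cl(p),h.min(0),h.max(0))
g=cv2.cvtColor(s,cv2.COLOR_BGR2GRAY);m=(g<45).astype(np.uint8)*255;M[:]=0;M[170:190,255:290]=255;m&=M
h=max(hullc(m,10),key=lambda h:cv2.contourArea(h.astype(np.float32)));c=cen(h);p=plane("side",c,.0925);print("grip",c,p,cl(p),h.min(0),h.max(0))
plan(p[0],p[1],.17,1.562)
E
```

```text
nest hull local [ 0.31737891 -1.31928401] [118.16936731  84.5310241 ] 5.104213714599609 world (0.5574448108673096, 0.2717180550098419)
stripe local [-125.84179811   -0.19234085] 38
grip [411.97101449 167.85375494] [ 0.65612007 -0.22522314  0.0975    ] [ 1.13009246e-01 -1.65828038e+02] [407. 161.] [417. 175.]
grip [271.25079365 180.31746032] [ 0.65601837 -0.22281946  0.0925    ] [-8.87353072e-03 -1.63425295e+02] [264. 176.] [278. 185.]
t 49.03 pos [ 0.4453 -0.0896  0.178 ] rot [3.14 0.   1.56] | turn [ 0.002  0.    -0.002] shift cm [-13.13  21.19   0.8 ] F [ 0.6  0.3 -0.2] w 0.9 g 0.0
```

View pics/o.png

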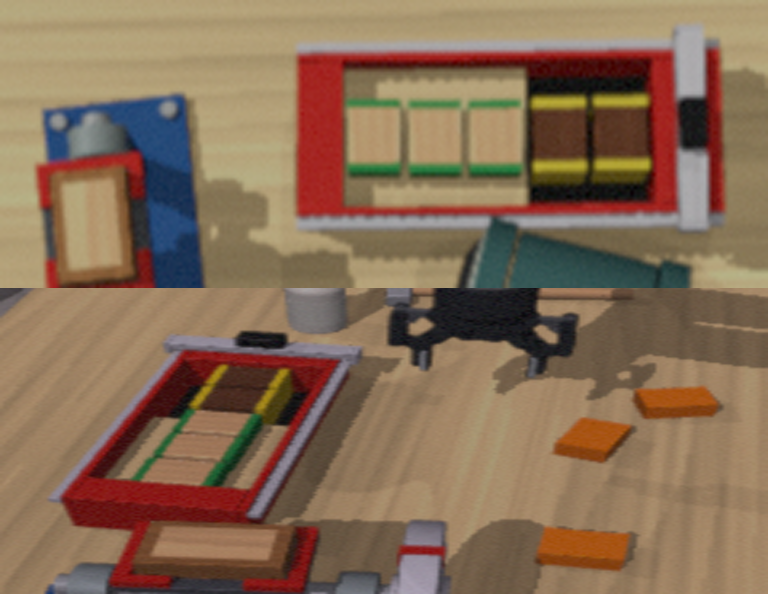

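All five blanks are packed: three lows in the shallow bay at top crop (345–520,100–175) and two talls in the deep bay at (530–650,95–182), all below the rim. The plaque is seated. The gauge grip is at pixel (412,168). Next I slide the gauge.

carry_out:
  rows:
    - [-1.31,2.11,0,0,0,0,0.8]
    - [-1.31,2.11,0,0,0,0,0.8]
    - [-1.31,2.11,0,0,0,0,0.8]
    - [-1.31,2.11,0,0,0,0,0.8]
    - [-1.31,2.11,0,0,0,0,0.8]
    - [-1.31,2.11,0,0,0,0,0.8]
    - [-1.31,2.11,0,0,0,0,0.8]
    - [-1.31,2.11,0,0,0,0,0.8]
    - [-1.31,2.11,0,0,0,0,0.8]
    - [-1.31,2.11,0,0,0,0,0.8]
    - [0,0,2,0,0,0,0.8]
    - [0,0,1.5,0,0,0,0.8]
    - [0,0,0,0,0,0,0.8]
    - [0,0,0,0,0,0,0.8]

```text
time_s: 50.2
tool_pos: [0.6551, -0.2211, 0.1405]
ee_rot: [-3.139, -0.001, 1.562]
wrist_force: [-0.3, -0.1, 1.6]
width: 0.799
grip_force: 0.0
```

```bash
python3 - <<'E'
from h import *
grab_frame("side");plan(.656,-.224,.104,1.562)
E
```

```text
t 50.25 pos [ 0.6555 -0.2213  0.1419] rot [-3.141 -0.     1.562] | turn [-0.001 -0.     0.   ] shift cm [-0.27  0.06  3.79] F [ 0.3 -0.6  0.6] w 0.798 g 0.0
```

carry_out:
  rows:
    - [-0.25,0.06,1.5,0,0,0,0.8]
    - [0,0,1.5,0,0,0,0.8]
    - [0,0,0.8,0,0,0,0.8]
    - [0,0,0,0,0,0,0.8]
    - [0,0,0,0,0,0,0.3]
    - [0,0,0,0,0,0,0.3]
    - [0,0,0,0,0,0,0.3]
    - [0,0,0,0,0,0,0.3]
    - [0,0,0,0,0,0,0.3]
    - [1,0,0,0,0,0,0.3]
    - [1,0,0,0,0,0,0.3]
    - [0,0,0,0,0,0,0.3]
  squeeze: 30

```text
time_s: 51.25
tool_pos: [0.6564, -0.2028, 0.1045]
ee_rot: [3.141, -0.0, 1.562]
wrist_force: [-3.6, 2.3, 5.1]
width: 0.505
grip_force: 32.9
```

```bash
python3 - <<'E'
from h import *
grab_frame("side");p=slot(160);plan(p[0],p[1],.104,1.562)
E
```

```text
t 51.3 pos [ 0.6564 -0.2031  0.1045] rot [ 3.141 -0.     1.562] | turn [ 0. -0.  0.] shift cm [ 3.037e+01 -3.000e-02  5.000e-02] F [-3.5  2.1  4.5] w 0.511 g 33.0
```

carry_out:
  rows:
    - [2,0,0,0,0,0,0.3]
    - [2.2,0,0,0,0,0,0.3]
    - [2.2,0,0,0,0,0,0.3]
    - [2.2,0,0,0,0,0,0.3]
    - [2.2,0,0,0,0,0,0.3]
    - [2.2,0,0,0,0,0,0.3]
    - [2.2,0,0,0,0,0,0.3]
    - [2.2,0,0,0,0,0,0.3]
    - [2.2,0,0,0,0,0,0.3]
    - [2.2,0,0,0,0,0,0.3]
    - [2.2,0,0,0,0,0,0.3]
    - [2.2,0,0,0,0,0,0.3]
    - [2,0,0,0,0,0,0.3]
    - [1.2,0,0,0,0,0,0.3]
    - [0,0,0,0,0,0,0.3]
    - [0,0,0,0,0,0,0.3]

```text
time_s: 52.63
tool_pos: [0.6586, 0.0914, 0.1045]
ee_rot: [3.142, -0.001, 1.563]
wrist_force: [-4.0, 1.7, 7.5]
width: 0.508
grip_force: 33.1
```

carry_out:
  rows:
    - [0.3,0,0,0,0,0,0.3]
    - [0.3,0,0,0,0,0,0.3]
    - [0,0,0,0,0,0,0.3]

```text
time_s: 52.88
tool_pos: [0.6586, 0.0966, 0.1045]
ee_rot: [-3.141, -0.0, 1.562]
wrist_force: [-5.3, 2.3, 6.8]
width: 0.506
grip_force: 33.1
```

carry_out:
  rows:
    - [0.2,0,0,0,0,0,0.3]
    - [0.2,0,0,0,0,0,0.3]
    - [0,0,0,0,0,0,0.3]

```text
time_s: 53.13
tool_pos: [0.6586, 0.0987, 0.1045]
ee_rot: [-3.141, 0.003, 1.562]
wrist_force: [-6.6, -14.8, 8.5]
width: 0.506
grip_force: 33.3
```

carry_out:
  rows:
    - [0.15,0,0,0,0,0,0.3]
    - [0.15,0,0,0,0,0,0.3]
    - [0,0,0,0,0,0,0.3]

```text
time_s: 53.38
tool_pos: [0.6586, 0.099, 0.1045]
ee_rot: [-3.141, 0.008, 1.56]
wrist_force: [-8.5, -35.4, 11.0]
width: 0.511
grip_force: 33.5
```

carry_out:
  rows:
    - [-0.3,0,0,0,0,0,0.3]
    - [0,0,0,0,0,0,0.8]
    - [0,0,0,0,0,0,0.8]
    - [0,0,0,0,0,0,0.8]
    - [0,0,-1,0,0,0,0.8]
    - [0,0,-2,0,0,0,0.8]
    - [0,0,-3,0,0,0,0.8]
    - [0,0,-3,0,0,0,0.8]
    - [-3,-2,0,0,0,0,0.8]
    - [-3,-2,0,0,0,0,0.8]
    - [-3,-2,0,0,0,0,0.8]
    - [-3,-2,0,0,0,0,0.8]
    - [-3,-2,0,0,0,0,0.8]
    - [-3,-2,0,0,0,0,0.8]
    - [-3,-2,0,0,0,0,0.8]
    - [-3,-2,0,0,0,0,0.8]
    - [-3,-2,0,0,0,0,0.8]
    - [-3,-2,0,0,0,0,0.8]
    - [0,0,0,0,0,0,0.8]
    - [0,0,0,0,0,0,0.8]

```text
time_s: 55.05
tool_pos: [0.4557, -0.1997, 0.1948]
ee_rot: [3.141, 0.0, 1.559]
wrist_force: [0.6, 0.5, 0.3]
width: 0.8
grip_force: 0.0
```

```bash
python3 - <<'E'
from h import *
t=grab_frame("top");s=grab_frame("side");wheel(t)
cv2.imwrite("pics/p.png",np.vstack([cv2.resize(t[130:270,195:495],None,fx=2.6,fy=2.2,interpolation=2),cv2.resize(s[150:330,190:490],None,fx=2.6,fy=1.6,interpolation=2)]))
g=cv2.cvtColor(t,cv2.COLOR_BGR2GRAY);m=(g<45).astype(np.uint8)*255;M=np.zeros_like(m);M[155:190,283:312]=255;m&=M
h=max(hullc(m,10),key=lambda h:cv2.contourArea(h.astype(np.float32)));print("grip",cl(plane("top",cen(h),.0975)),h.min(0),h.max(0))
print(get_state()["tool_pos"])
E
```

```text
nest hull local [ 0.31737891 -1.31928401] [118.16936731  84.5310241 ] 5.104213714599609 world (0.5574448108673096, 0.2717180550098419)
stripe local [-125.32752038   -0.40651783] 36
grip [ -0.80726949 156.21482514] [290. 163.] [299. 176.]
[ 0.45668472 -0.19825909  0.19444856]
```

View pics/p.png

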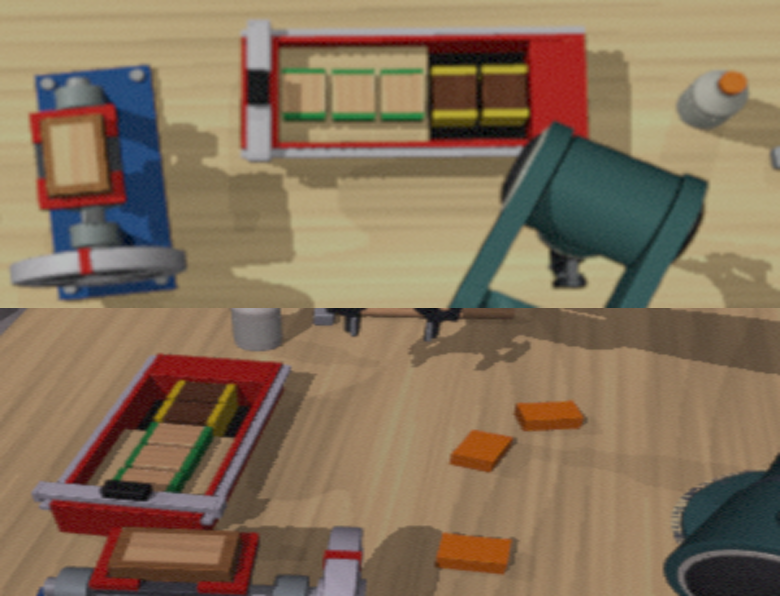

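The gauge bar rests over the +y end (top crop (258,88)), the plaque sits in the nest, and the arm is clear of everything. I'll hand in.

```bash
python3 -c "
from cell import *
print(job_done())"
```

```text
the job is handed in; nothing more can be done
None
```

The job is done and handed in at about 55 s of robot time: the nest is upright to within about 1° by camera, the plaque is seated in it, all five blanks are packed below the crate rim, and the gauge bar is against its far stop.

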